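Clamp a glued heat sink in the indexing screw press

ROBOT

A 6-joint arm with a two-finger parallel gripper is mounted at the origin on a cart in front of the work surface, level with it; the furniture and walls round the work are solid. World frame = base frame: x ahead of the robot, y to its left, z up, the work surface at z = 0. Lengths are in mm, angles in rad, forces in N, time in s.
With the tool pointing down it reaches from about 275 to 750 mm from the base axis. Payload 10.2 kg.
Tool frame: the origin (TCP) lies midway between the tips of the shut fingers; the grasp point (between the pads) lies 19 mm behind it; z points along the fingers, y is the line along which they close (so a half turn about z gives the same grasp; the last joint's range is limited). The gripper opens to 85 mm and grips with 20 to 120 N. Pads are 22 mm wide; open, the fingers measure 114 mm over their backs; the gripper's body (76 mm by 85 mm) begins 54 mm behind the grasp point. The pads swing forward as they close: fully open they stand 13 mm farther back than shut.
Start: joints at [0.981, 0.313, 1.498, -0, 1.331, -0.223], TCP at [188.294, 490.078, 205.594] pointing down, gripper open.
Joint ranges: [-2.94, 2.94], [-0.97, 2.17], [0.19, 2.56], [-1.23, 4.37], [0.02, 3.11], [-2.88, 2.88]. Speed limits (rad/s): [2.39, 2.39, 3.01, 3.14, 3.14, 3.14].

INTERFACE

Orientations are given as a unit quaternion [w, x, y, z].
In Python, from rig import ctrl gives the robot as it stands.
- The arm moves only by the tool arm_command, never from a script. Its argument "increments" is a list of rows, each an object with "dr": the turn, a rotation vector about the tool's x, y, z in units of pi/4 rad (1.0 is pi/4 rad), a list of three; "offset": the shift along the tool's x, y, z in units of 120 mm (1.0 is 120 mm), a list of three; "hand": the opening, from -1 (shut) to 1 (fully open). A call has 1 to 8 rows; each row shifts and turns the commanded pose from where the row before left it, along the tool's axes as they then stand; what a row does not reach is not made up. A row lasts 1/10 s, in which the tool goes at most 50 mm and 8.59 degrees, less where a joint would pass 70% of its speed; a pose out of reach is approached as far as the arm can. A call with a number of a shift or a turn outside -1 to 1 is refused whole. A call with a gripper value outside its range is refused whole. The fingers move at their own pace and stop on an object; "grip_force" is the grip in N (left out, the last holds). Time passes only in rows, so rows that do not move let the fingers close. It gives the time, the measured TCP pose, the force, the opening and the grip force at its end, in the units of the state.
- ctrl.sense(): the state, without advancing time (a new reading comes with each control period).
- ctrl.capture(name): name is "side" or "top" or "wrist"; returns the picture (480x640x3 uint8, red, green, blue); there is no depth.
- ctrl.camera_info(name): a dict with "K" (3x3 intrinsics, pixels), "R" (3x3) and "t" (3): a world point X has camera coordinates R X + t. Camera axes: x right, y down, z forward; pixel columns grow to the right and rows downward; lengths in mm; the calibration is good to about 2 mm. A picture is of the moment at which its call begins: read the wrist's pose just before it. camera_info takes no time and is no camera call; for the wrist camera it gives the pose at the moment of the call.
- ctrl.finish_job(): hands the job in; it is judged then, once.
The state is a dict: "time_s": time; "joints": joint angles; "dq": joint speeds; "tau": joint torques, N m; "eef_pos": TCP position; "ee_rot": TCP orientation; "force": force on the tool from outside, world axes, zero at the start; "wrist_torque": the same for the moment, N m; "grip_width": opening from 0.0 (shut) to 1.0 (fully open); "grip_force": force on a finger pad.
Only numpy, scipy, OpenCV 4.12 (cv2) and the standard library are available. Lean on these libraries where they do the work, as an engineer would, in place of code of your own. Each camera call takes 0.05 s, during which the arm holds its last target. There are 200 camera calls.

TASK

The heat sink lying in the nest of the press has just been glued to its power module and has to be clamped while it sets. Swing the press's round table by its upright handle until the nest clicks into its stop under the ram, then wind the crank on top clockwise, taking fresh grips through as many turns as it needs, until the sprung pad presses on the heat sink with its spring about half compressed; never run the spring solid. Leave the press like that, and leave the other things on the bench where they are.

Things in the scene. Friction and masses are not known exactly. Their poses are not given: they have to be found in the camera images.
- press: grey bench screw press, fixed: 300 x 150 mm base, C-shaped frame, 193 mm high without the crank. Origin: on the bench top under the vertical axis of ram and crank. x points from the ram back to the column, y left, z up. The round table's pivot is at x -75 mm, y 0; its radius is 106 mm, its top at z 42 mm
- index_table (a joint): angle of the round steel table about its pivot, rad, growing clockwise from above. 0: loading station, nest at the pivot's +y side; 1.571: second station, nest exactly under the ram; end stop 1.95. At both stations a spring ball snaps between two lugs on the rim (5 to 10 N at the handle to break out) and draws the table home from within 0.04 rad; between them it turns freely
- table_handle (a point): middle of the table's upright handle, 76 mm above the bench: a round black grip 21 mm in diameter, from z 53 to 99 mm, fixed to the table 88 mm from the pivot, across from the nest. At the loading station it is at x -75, y -88 mm in the press's frame, at the second at x -163, y 0
- heat_sink: finned aluminium heat sink, 40 x 46 x 24 mm, loose in the nest on the table on top of a black module; origin at the centre of its underside, 52 mm above the bench. Low rails hold it with 1.8 mm of play. In the press it stays in the nest
- crank_grip (a point): middle of the crank's upright, flat-sided, non-spinning black grip, z 232 mm, 52 mm from the ram axis: 14 mm thick across its direction of travel, 24 mm wide along the crank arm, z 209 (arm's top) to 251 mm. Clockwise from above lowers the ram 28 mm a turn; it stays where left. About 6 N at the grip running free, 9 N with the spring half in. 0.9 to 1.2 turns until the pad touches
- ram_end (a point): centre of the lower face of the ram, a steel bar 28 mm in diameter that moves straight down on the ram axis without turning
- press_pad: square pad 34 x 34 x 8 mm on a brass stem that slides up into the ram against a hidden spring (5 N per mm). Origin: centre of the pad's underside. With the spring relaxed it hangs 22 mm under ram_end (14 mm of stem showing); solid, it is 8 mm under it; half compressed, 15 mm
- spare_sink: a second, equal heat sink lying loose on the bench right of the press; not to be used. Origin under its centre
- esd_brush: black brush 160 mm long lying left of the press; bystander
- tip_tin: small round tin, 34 mm, 14 mm high, on the mat at the left; bystander
- transformer: small transformer 44 x 54 x 43 mm at the right front; bystander
Mind the look-alikes: they are no part of the job. What is shaped like the heat_sink but red is not meant.

How it is judged:
By the outcome, as a careful person would: the job done as asked, in the order asked, and still so for the second after the job is handed in, with the robot touching nothing.
It also fails if it takes over 72 s, if anything falls off the work surface, if the arm or the gripper's body presses on something with over 40 N, if the wrist force passes 120 N, or if a joint passes its speed limit or range.

## Working session

There is one attempt and no reset: what is moved stays moved. The work goes in short steps, Python scripts to look and compute and a tool call to move; the robot and the scene stay as the last step left them, time stands still between calls to the robot, and variables do not carry over. Pictures are saved under pics/ and viewed, at most 10 in all, crops included, and the job is handed in when it is done.

Besides the shell and the picture viewer there is one more tool, called after "Emit:" as a command line: name --argument value ..., lists and objects as JSON in quotes. arm_command: Moves the arm, as the interface text tells. Shifts and turns lie within -1 to 1; 1 stands for 120 mm of shift or pi/4 rad of turn. Its arguments: {"type":"object","properties":{"increments":{"type":"array"},"grip_force":{"type":"number"}},"required":["increments"]}

```bash
mkdir -p pics; ls; python3 - <<'E'
from rig import ctrl
import cv2,numpy as np
s=ctrl.sense();print({k:np.round(v,3) for k,v in s.items()})
for n in("top","side"):
    im=ctrl.capture(n);cv2.imwrite(f"pics/{n}0.png",im[:,:,::-1])
    c=ctrl.camera_info(n);print(n,np.round(c["K"],1).tolist(),np.round(c["R"],3).tolist(),np.round(c["t"],1).tolist())
E
```

```text
pics
{'time_s': np.float64(0.0), 'joints': array([ 0.981,  0.313,  1.498,  0.   ,  1.331, -0.223]), 'dq': array([-0.   ,  0.001, -0.   ,  0.001, -0.   , -0.001]), 'tau': array([ 2.0000e-03, -4.1227e+01, -2.5974e+01, -0.0000e+00,  4.0000e-03,
        0.0000e+00]), 'eef_pos': array([188.091, 489.817, 205.007]), 'ee_rot': array([-0.   ,  0.182,  0.983, -0.001]), 'force': array([ 0.21 ,  0.41 , -0.461]), 'wrist_torque': array([-0.024,  0.014,  0.012]), 'grip_force': np.float64(0.0), 'grip_width': np.float64(0.998)}
top [[514.3, 0.0, 321.2], [0.0, 514.3, 241.1], [0.0, 0.0, 1.0]] [[0.018, -1.0, 0.011], [-0.986, -0.02, -0.166], [0.166, -0.007, -0.986]] [104.9, 568.2, 1237.9]
side [[520.0, 0.0, 318.9], [0.0, 520.0, 244.6], [0.0, 0.0, 1.0]] [[0.933, -0.36, 0.003], [-0.215, -0.563, -0.798], [0.288, 0.744, -0.603]] [-485.4, 312.1, 1271.1]
```

View pics/top0.png

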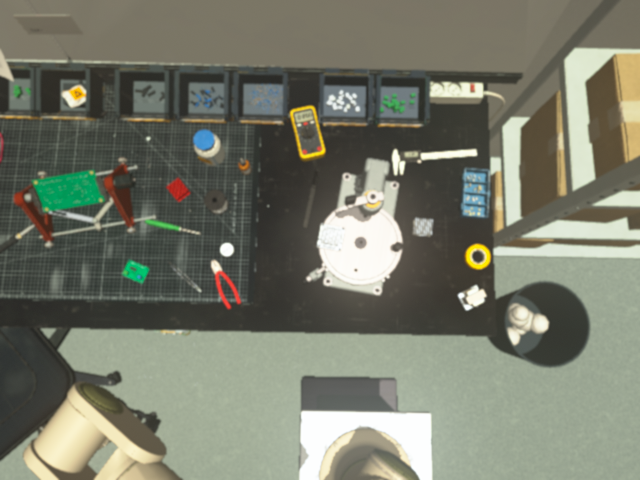

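View pics/side0.png

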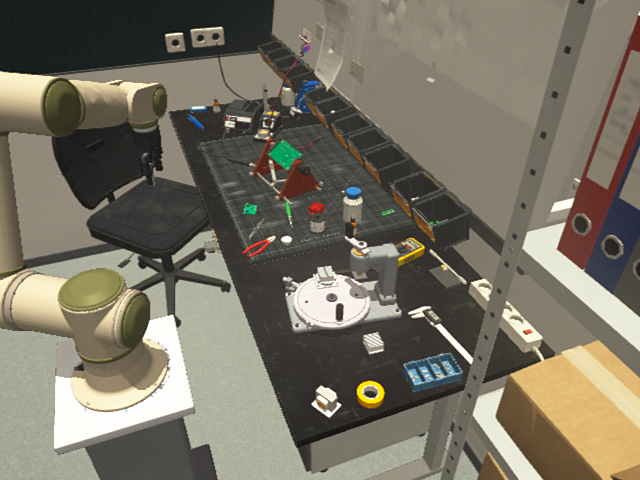

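The top view shows the press table centred near (360,243), its handle at (397,247), the nest at about (330,237) and the crank hub at about (373,199). In the side view the handle is at about (339,312) and the crank grip at about (352,228). I'll zoom in on both.

```bash
cat > h.py <<'E'
from rig import ctrl
import cv2,numpy as np
def proj(n,X):
    c=ctrl.camera_info(n);p=c["K"]@(np.array(c["R"])@np.array(X,float)+c["t"]);return p[:2]/p[2]
def ray(n,u,v,z):
    c=ctrl.camera_info(n);R=np.array(c["R"]);o=-R.T@c["t"];d=R.T@np.linalg.inv(c["K"])@[u,v,1.]
    return o+d*(z-o[2])/d[2]
E
python3 - <<'E'
import cv2,numpy as np
from h import *
a=cv2.imread("pics/top0.png")[150:300,290:440];b=cv2.imread("pics/side0.png")[205:345,270:410]
a=cv2.resize(a,(600,600)) if 0 else cv2.resize(a,(400,400),interpolation=2);b=cv2.resize(b,(400,400),interpolation=2)
cv2.imwrite("pics/z0.png",np.hstack([a,b]))
print("pivot z42",ray("top",360.5,242.5,42),"handle top z99",ray("top",397,247,99), "hub",ray("top",373,199,209))
E
```

```text
pivot z42 [565.29859307  16.99034858  42.        ] handle top z99 [546.58915402 -65.67609517  99.        ] hub [635.45906889   4.05330433 209.        ]
```

View pics/z0.png

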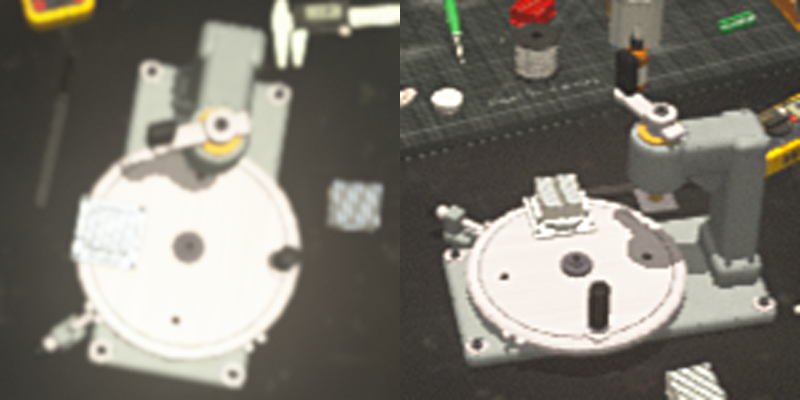

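The zoom shows the table at the loading station: pivot at top-view pixel (360.5,242.6), handle top at about (398,245.6), and the crank grip left of the hub at about (350,200.6). In the side view the pivot is at (331.6,297.4), the handle top at (340,305) and the grip top at (350.5,224).

```bash
python3 - <<'E'
from h import *
from scipy.optimize import least_squares as L
obs=[("top","p",360.5,242.6),("side","p",331.6,297.4),("top","h",398,246),("side","h",340,305.5),("top","g",350,200.6),("side","g",350.5,224.5),("top","hub",373.2,196.9),("side","hub",361.3,244)]
def pts(q):
    x,y,w,a,zh=q;c,s=np.cos(w),np.sin(w)
    T=lambda px,py,z:(x+c*px-s*py,y+s*px+c*py,z)
    return dict(p=T(-75,0,46),h=T(-75,-88,98),g=T(52*np.cos(a),52*np.sin(a),250),hub=T(0,0,zh))
f=lambda q:np.concatenate([proj(n,pts(q)[k])-[u,v] for n,k,u,v in obs])
r=L(f,[638,4,-.17,1.7,213]);print(r.x.round(3),r.fun.reshape(-1,2).round(1).tolist())
for k,v in pts(r.x).items():print(k,np.round(v,1))
E
```

```text
[ 6.38151e+02  5.43500e+00 -1.65000e-01  2.02000e+00  2.17472e+02] [[-0.2, 0.1], [-0.0, 0.0], [0.3, -0.2], [-0.4, 0.1], [1.0, -1.4], [-1.7, -0.3], [-0.4, -0.1], [0.1, -0.0]]
p [564.2  17.7  46. ]
h [549.7 -69.1  98. ]
g [623.5  55.3 250. ]
hub [638.2   5.4 217.5]
```

Emit:
arm_command --increments '[{"dr":[0,0,0],"offset":[-0.28,-0.2045,0],"hand":1},{"dr":[0,0,0],"offset":[-0.28,-0.2045,0],"hand":1},{"dr":[0,0,0],"offset":[-0.28,-0.2045,0],"hand":1},{"dr":[0,0,0],"offset":[-0.28,-0.2045,0],"hand":1},{"dr":[0,0,0],"offset":[-0.28,-0.2045,0],"hand":1},{"dr":[0,0,0],"offset":[-0.28,-0.2045,0],"hand":1},{"dr":[0,0,0],"offset":[-0.28,-0.2045,0],"hand":1},{"dr":[0,0,0],"offset":[-0.28,-0.2045,0],"hand":1}]' --grip_force 30

```text
time_s: 0.9
eef_pos: [369.3, 208.8, 205.5]
ee_rot: [-0.0, 0.182, 0.983, -0.0]
force: [1.2, 0.7, -0.1]
grip_width: 1.0
grip_force: 0.0
```

Emit:
arm_command --increments '[{"dr":[0,0,0],"offset":[-0.28,-0.2045,0],"hand":1},{"dr":[0,0,0],"offset":[-0.28,-0.2045,0],"hand":1},{"dr":[0,0,0],"offset":[-0.28,-0.2045,0],"hand":1},{"dr":[0,0,0],"offset":[-0.28,-0.2045,0],"hand":1},{"dr":[0,0,0],"offset":[-0.28,-0.2045,0],"hand":1},{"dr":[0,0,0],"offset":[-0.28,-0.2045,0],"hand":1},{"dr":[0,0,0],"offset":[-0.28,-0.2045,0],"hand":1},{"dr":[0,0,0],"offset":[-0.28,-0.2045,0],"hand":1}]'

```text
time_s: 1.7
eef_pos: [549.9, -70.8, 205.3]
ee_rot: [-0.0, 0.183, 0.983, 0.0]
force: [0.8, -1.0, -0.3]
grip_width: 1.0
grip_force: 0.0
```

Emit:
arm_command --increments '[{"dr":[0,0,0.174],"offset":[0,0,0],"hand":1},{"dr":[0,0,0.174],"offset":[0,0,0],"hand":1},{"dr":[0,0,0.174],"offset":[0,0,0],"hand":1},{"dr":[0,0,0.174],"offset":[0,0,0],"hand":1},{"dr":[0,0,0.174],"offset":[0,0,0],"hand":1},{"dr":[0,0,0.174],"offset":[0,0,0],"hand":1},{"dr":[0,0,0.174],"offset":[0,0,0],"hand":1}]'

```text
time_s: 2.4
eef_pos: [549.1, -69.2, 205.2]
ee_rot: [-0.0, 0.617, 0.787, -0.0]
force: [-0.4, 0.4, 0.3]
grip_width: 0.999
grip_force: 0.0
```

Emit:
arm_command --increments '[{"dr":[0,0,0.174],"offset":[0,0,0],"hand":1},{"dr":[0,0,0.174],"offset":[0,0,0],"hand":1},{"dr":[0,0,0.174],"offset":[0,0,0],"hand":1},{"dr":[0,0,0],"offset":[0,0,0],"hand":1},{"dr":[0,0,0],"offset":[0,0,0],"hand":1}]'

```text
time_s: 2.9
eef_pos: [549.2, -69.2, 205.4]
ee_rot: [-0.0, 0.761, 0.649, -0.0]
force: [-0.2, 0.2, -0.5]
grip_width: 1.0
grip_force: 0.0
```

```bash
cat >> h.py <<'E'
def st():
    s=ctrl.sense();w,x,y,z=s["ee_rot"]
    psi=np.arctan2(2*(x*y+w*z),1-2*(y*y+z*z))
    return s,np.array(s["eef_pos"]),psi
def need(X,psi_t):
    "remaining move to X (tool units, axes now) and turn about tool z"
    s,p,psi=st();d=np.array(X)-p
    R=np.array([[np.cos(psi),np.sin(psi),0],[np.sin(psi),-np.cos(psi),0],[0,0,-1]])
    t=(psi-psi_t+np.pi)%(2*np.pi)-np.pi
    print("t",round(s["time_s"],2),"tcp",p.round(1),"psi",round(psi,3),"off",(R.T@d/120).round(3),"drz",round(t/(np.pi/4),3),"F",np.round(s["force"],1),"q",np.round(s["joints"],2),"rot",np.round(s["ee_rot"],3),"grip",np.round([s["grip_width"],s["grip_force"]],2))
E
python3 - <<'E'
from h import *
need((549.7,-69.1,130),1.406)
cv2.imwrite("pics/w1.png",ctrl.capture("wrist")[:,:,::-1])
print(proj("wrist",(549.7,-69.1,98)))
E
```

```text
t 2.9 tcp [549.2 -69.2 205.4] psi 1.412 off [0.002 0.004 0.628] drz 0.007 F [-0.2  0.2 -0.5] q [-0.34  0.38  1.41 -0.    1.36 -0.18] rot [-0.     0.761  0.649 -0.   ] grip [1. 0.]
[327.76619785 233.06737625]
```

View pics/w1.png

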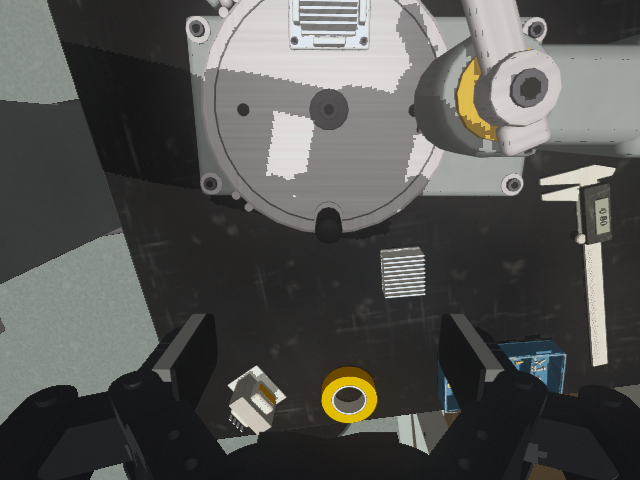

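The wrist view shows the handle at about (328,222), the pivot at (328,109), the crank hub screw at (530,88) and the nest at (330,22). I'll check these against the fit.

```bash
python3 - <<'E'
from h import *
for X in [(549.7,-69.1,99),(549.7,-69.1,53),(564.2,17.7,46),(638.2,5.4,217.5),(638.2,5.4,213)]:print(X,proj("wrist",X).round(1))
E
```

```text
(549.7, -69.1, 99) [327.8 233.4]
(549.7, -69.1, 53) [327.8 219.4]
(564.2, 17.7, 46) [328.5 111.2]
(638.2, 5.4, 217.5) [526.9  92.4]
(638.2, 5.4, 213) [521.1  93.4]
```

Emit:
arm_command --increments '[{"dr":[0,0,0],"offset":[0,0,0.3],"hand":1},{"dr":[0,0,0],"offset":[0,0,0.3],"hand":1}]'

```text
time_s: 3.15
eef_pos: [549.7, -69.4, 133.2]
ee_rot: [0.001, 0.761, 0.648, 0.001]
force: [0.7, 0.6, -0.8]
grip_width: 0.998
grip_force: 0.0
```

Emit:
arm_command --increments '[{"dr":[0,0,0],"offset":[0,0,0.3],"hand":1},{"dr":[0,0,0],"offset":[0,0,0.31],"hand":1},{"dr":[0,0,0],"offset":[0,0,0],"hand":-1},{"dr":[0,0,0],"offset":[0,0,0],"hand":-1},{"dr":[0,0,0],"offset":[0,0,0],"hand":-1},{"dr":[0,0,0],"offset":[0,0,0],"hand":-1},{"dr":[0,0,0],"offset":[0,0,0],"hand":-1},{"dr":[0,0,0],"offset":[0,0,0],"hand":-1}]' --grip_force 40

```text
time_s: 3.95
eef_pos: [550.0, -69.5, 62.2]
ee_rot: [0.001, 0.762, 0.647, 0.001]
force: [-0.7, 0.9, 7.1]
grip_width: 0.223
grip_force: 38.8
```

```bash
python3 - <<'E'
from h import *
need((549.7,-69.1,60),1.406)
E
```

```text
t 3.95 tcp [550.  -69.5  62.2] psi 1.409 off [ 0.003 -0.003  0.018] drz 0.003 F [-0.7  0.9  7.1] q [-0.34  0.53  1.58 -0.    1.03 -0.17] rot [0.001 0.762 0.647 0.001] grip [ 0.22 38.84]
```

Emit:
arm_command --increments '[{"dr":[0,0,0.1],"offset":[0.00226,-0.0575,0],"hand":-1},{"dr":[0,0,0.1],"offset":[0.00226,-0.0575,0],"hand":-1},{"dr":[0,0,0.1],"offset":[0.00226,-0.0575,0],"hand":-1},{"dr":[0,0,0.1],"offset":[0.00226,-0.0575,0],"hand":-1},{"dr":[0,0,0.1],"offset":[0.00226,-0.0575,0],"hand":-1},{"dr":[0,0,0.1],"offset":[0.00226,-0.0575,0],"hand":-1}]'

```text
time_s: 4.55
eef_pos: [512.8, -54.0, 62.2]
ee_rot: [0.002, 0.893, 0.45, 0.002]
force: [2.3, -1.0, 5.5]
grip_width: 0.219
grip_force: 41.0
```

```bash
python3 - <<'E'
from h import *
a=1.409-.4712
need((564.2-88*np.cos(a),17.7-88*np.sin(a),62),a)
E
```

```text
t 4.55 tcp [512.8 -54.   62.2] psi 0.933 off [ 0.001 -0.008  0.002] drz -0.006 F [ 2.3 -1.   5.5] q [-0.33  0.45  1.71 -0.    0.98  0.31] rot [0.002 0.893 0.45  0.002] grip [ 0.22 40.95]
```

Moving well and the forces are small; I'll continue to 1.571.

Emit:
arm_command --increments '[{"dr":[0,0,0.1],"offset":[0.00226,-0.0575,0],"hand":-1},{"dr":[0,0,0.1],"offset":[0.00226,-0.0575,0],"hand":-1},{"dr":[0,0,0.1],"offset":[0.00226,-0.0575,0],"hand":-1},{"dr":[0,0,0.1],"offset":[0.00226,-0.0575,0],"hand":-1},{"dr":[0,0,0.1],"offset":[0.00226,-0.0575,0],"hand":-1},{"dr":[0,0,0.1],"offset":[0.00226,-0.0575,0],"hand":-1},{"dr":[0,0,0.1],"offset":[0.00226,-0.0575,0],"hand":-1}]'

```text
time_s: 5.25
eef_pos: [482.1, -16.6, 62.2]
ee_rot: [0.001, 0.982, 0.191, 0.0]
force: [-7.6, -5.9, 12.9]
grip_width: 0.22
grip_force: 41.6
```

Emit:
arm_command --increments '[{"dr":[0,0,0.1],"offset":[0.00226,-0.0575,0],"hand":-1},{"dr":[0,0,0.1],"offset":[0.00226,-0.0575,0],"hand":-1},{"dr":[0,0,0.1],"offset":[0.00226,-0.0575,0],"hand":-1},{"dr":[0,0,0.1],"offset":[0.00226,-0.0575,0],"hand":-1},{"dr":[0,0,0.1],"offset":[0.00226,-0.0575,0],"hand":-1},{"dr":[0,0,0.1],"offset":[0.00226,-0.0575,0],"hand":-1},{"dr":[0,0,0.1],"offset":[0.00226,-0.0575,0],"hand":-1}]'

```text
time_s: 5.95
eef_pos: [475.1, 31.0, 62.1]
ee_rot: [0.001, 0.997, -0.082, -0.002]
force: [-15.7, -0.8, 20.0]
grip_width: 0.222
grip_force: 42.4
```

Emit:
arm_command --increments '[{"dr":[0,0,0],"offset":[0,0,0],"hand":-1},{"dr":[0,0,0],"offset":[0,0,0],"hand":-1}]'

```text
time_s: 6.15
eef_pos: [475.4, 33.4, 62.1]
ee_rot: [-0.001, 0.997, -0.081, -0.001]
force: [-12.5, 9.4, 20.4]
grip_width: 0.219
grip_force: 42.5
```

```bash
python3 - <<'E'
from h import *
a=-.165
need((564.2-88*np.cos(a),17.7-88*np.sin(a),62),a)
E
```

```text
t 6.15 tcp [475.4  33.4  62.1] psi -0.163 off [0.018 0.007 0.001] drz 0.002 F [-12.5   9.4  20.4] q [-0.18  0.38  1.82  0.    0.95  1.55] rot [-0.001  0.997 -0.081 -0.001] grip [ 0.22 42.46]
```

Emit:
arm_command --increments '[{"dr":[0,0,0.02],"offset":[-0.01,-0.012,0],"hand":-1},{"dr":[0,0,0],"offset":[0,0,0],"hand":-1},{"dr":[0,0,0],"offset":[0,0,0],"hand":-1}]'

```text
time_s: 6.45
eef_pos: [475.5, 33.9, 62.1]
ee_rot: [-0.0, 0.996, -0.089, -0.0]
force: [-8.7, 2.6, 14.9]
grip_width: 0.221
grip_force: 42.0
```

Emit:
arm_command --increments '[{"dr":[0,0,0],"offset":[0,0,0],"hand":1},{"dr":[0,0,0],"offset":[0,0,0],"hand":1},{"dr":[0,0,0],"offset":[0,0,0],"hand":1},{"dr":[0,0,0],"offset":[0,0,0],"hand":1},{"dr":[0,0,0],"offset":[0,0,-0.3],"hand":1},{"dr":[0,0,0],"offset":[0,0,-0.4],"hand":1},{"dr":[0,0,0],"offset":[0,0,-0.4],"hand":1}]'

```text
time_s: 7.15
eef_pos: [475.4, 33.4, 193.9]
ee_rot: [-0.0, 0.996, -0.089, -0.0]
force: [2.0, -0.2, 0.2]
grip_width: 0.999
grip_force: 0.0
```

```bash
python3 - <<'E'
from h import *
need((477,33,200),-.165)
ims=[ctrl.capture("wrist")]
a=ctrl.capture("side")[205:345,270:410]; t=ctrl.capture("top")[150:300,290:440]
cv2.imwrite("pics/w2.png",np.hstack([ims[0],]) [:,:,::-1])
cv2.imwrite("pics/z2.png",np.hstack([cv2.resize(t,(400,400),interpolation=2),cv2.resize(a,(400,400),interpolation=2)])[:,:,::-1])
w=-.165;c,s=np.cos(w),np.sin(w)
T=lambda px,py,z:(638.2+c*px-s*py,5.4+s*px+c*py,z)
for X in [T(-75,0,46),T(-163,0,99),T(0,0,217)]:print(np.round(X,1),[proj(n,X).round(1) for n in("wrist","side","top")])
E
```

```text
t 7.15 tcp [475.4  33.4 193.9] psi -0.178 off [ 0.014  0.001 -0.051] drz -0.017 F [ 2.  -0.2  0.2] q [-0.18  0.22  1.66 -0.    1.27  1.57] rot [-0.     0.996 -0.089 -0.   ] grip [1. 0.]
[564.2  17.7  46. ] [array([326.5, 112.6]), array([331.6, 297.4]), array([360.3, 242.7])]
[477.4  32.2  99. ] [array([327.9, 238.8]), array([299.4, 287.2]), array([356., 275.])]
[638.2   5.4 217. ] [array([ 321.4, -179.5]), array([361.4, 244.1]), array([372.8, 196.9])]
```

View pics/w2.png

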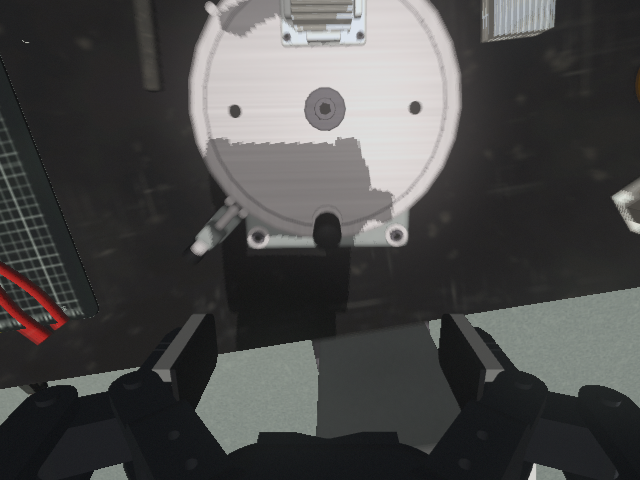

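View pics/z2.png

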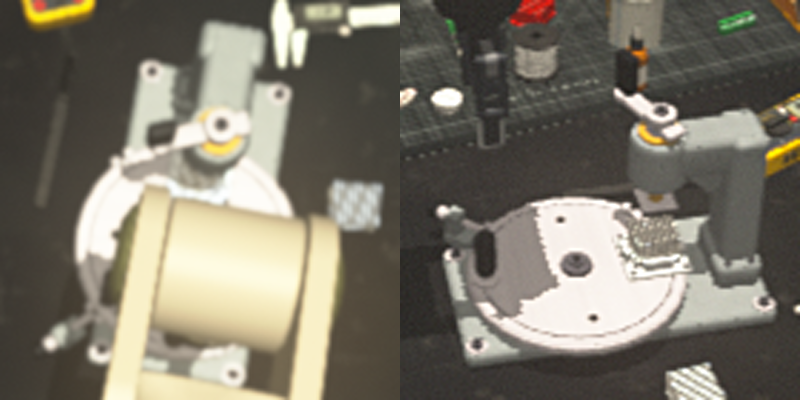

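The wrist view shows the table hole line, (235,111) to (415,107), parallel to the base screws, with the nest centred at about x = 323, so the table sits at the second station. The side view shows the heat sink under the pad. Next is the crank.

Emit:
arm_command --increments '[{"dr":[0,0,-0.144],"offset":[0,0,-0.3],"hand":1},{"dr":[0,0,0.144],"offset":[0,0,-0.3],"hand":1},{"dr":[0,0,0],"offset":[0,0,-0.3],"hand":1},{"dr":[0,0,0],"offset":[0.2955,-0.0995,0],"hand":1},{"dr":[0,0,0],"offset":[0.2955,-0.0995,0],"hand":1},{"dr":[0,0,0],"offset":[0.2955,-0.0995,0],"hand":1},{"dr":[0,0,0],"offset":[0.2955,-0.0995,0],"hand":1}]'

```text
time_s: 8.0
eef_pos: [625.1, 55.5, 298.3]
ee_rot: [0.0, 0.996, -0.089, -0.001]
force: [-0.5, -0.2, 0.2]
grip_width: 1.002
grip_force: 0.0
```

Emit:
arm_command --increments '[{"dr":[0,0,-0.17],"offset":[0,0,0],"hand":1},{"dr":[0,0,-0.17],"offset":[0,0,0],"hand":1},{"dr":[0,0,-0.17],"offset":[0,0,0],"hand":1},{"dr":[0,0,-0.17],"offset":[0,0,0],"hand":1},{"dr":[0,0,-0.17],"offset":[0,0,0],"hand":1},{"dr":[0,0,-0.17],"offset":[0,0,0],"hand":1},{"dr":[0,0,-0.17],"offset":[0,0,0],"hand":1},{"dr":[0,0,-0.17],"offset":[0,0,0],"hand":1}]'

```text
time_s: 8.8
eef_pos: [623.8, 55.2, 298.3]
ee_rot: [-0.001, 0.901, 0.433, -0.001]
force: [-0.4, -0.6, -0.3]
grip_width: 0.998
grip_force: 0.0
```

Emit:
arm_command --increments '[{"dr":[0,0,-0.17],"offset":[0,0,0],"hand":1},{"dr":[0,0,-0.17],"offset":[0,0,0],"hand":1},{"dr":[0,0,-0.17],"offset":[0,0,0],"hand":1},{"dr":[0,0,-0.17],"offset":[0,0,0],"hand":1},{"dr":[0,0,-0.17],"offset":[0,0,0],"hand":1},{"dr":[0,0,-0.17],"offset":[0,0,0],"hand":1},{"dr":[0,0,-0.17],"offset":[0,0,0],"hand":1},{"dr":[0,0,0],"offset":[0,0,0],"hand":1}]'

```text
time_s: 9.6
eef_pos: [623.8, 55.2, 298.5]
ee_rot: [-0.001, 0.612, 0.791, -0.001]
force: [-0.1, 0.8, -0.6]
grip_width: 1.001
grip_force: 0.0
```

```bash
python3 - <<'E'
from h import *
need((623.5,55.3,300),1.855)
cv2.imwrite("pics/w3.png",ctrl.capture("wrist")[:,:,::-1])
for X in [(623.5,55.3,251),(623.5,55.3,209),(638.2,5.4,217)]:print(proj("wrist",X).round(1))
E
```

```text
t 9.6 tcp [623.8  55.2 298.5] psi 1.826 off [ 0.001 -0.002 -0.012] drz -0.038 F [-0.1  0.8 -0.6] q [-0.1   0.52  0.97 -0.    1.66 -0.35] rot [-0.001  0.612  0.791 -0.001] grip [1. 0.]
[327.2 259. ]
[327.4 239.6]
[329.9 311.9]
```

View pics/w3.png

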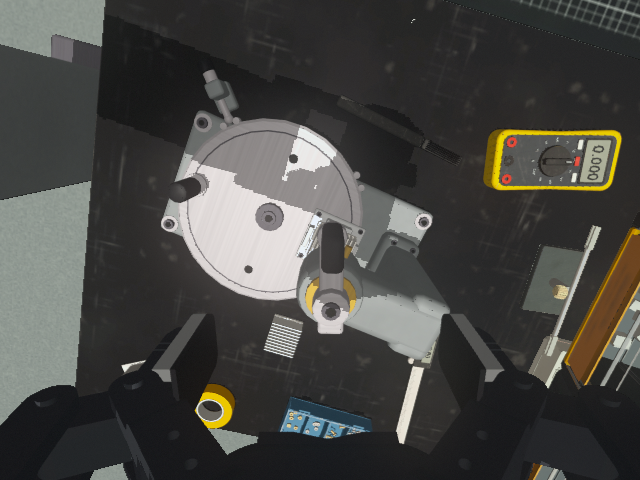

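The wrist view shows the crank grip centred at about (332,247) and the hub at (331,311). The arm runs almost straight up the image, so the crank angle is about 1.81 and the grip about 3 mm to tool +y. I'll correct for that and grip.

Emit:
arm_command --increments '[{"dr":[0,0,0.022],"offset":[0.001,0.028,0.26],"hand":1},{"dr":[0,0,0],"offset":[0,0,0.25],"hand":1},{"dr":[0,0,0],"offset":[0,0,0.15],"hand":1},{"dr":[0,0,0],"offset":[0,0,0],"hand":-1},{"dr":[0,0,0],"offset":[0,0,0],"hand":-1},{"dr":[0,0,0],"offset":[0,0,0],"hand":-1},{"dr":[0,0,0],"offset":[0,0,0],"hand":-1},{"dr":[0,0,0],"offset":[0,0,0],"hand":-1}]' --grip_force 60

```text
time_s: 10.45
eef_pos: [627.2, 56.2, 222.0]
ee_rot: [0.0, 0.619, 0.785, 0.0]
force: [2.4, 1.6, 13.1]
grip_width: 0.145
grip_force: 31.0
```

```bash
python3 - <<'E'
from h import *
need((627,56.1,219),1.809);print(ctrl.sense()["wrist_torque"])
E
```

```text
t 10.45 tcp [627.2  56.2 222. ] psi 1.807 off [-0.    -0.002  0.025] drz -0.003 F [ 2.4  1.6 13.1] q [-0.1   0.54  1.12 -0.    1.48 -0.33] rot [0.    0.619 0.785 0.   ] grip [ 0.14 31.05]
[ 0.2268937  -0.36575047 -0.0992197 ]
```

Emit:
arm_command --increments '[{"dr":[0,0,0.08],"offset":[-0.00086,0.0272,0],"hand":-1},{"dr":[0,0,0.08],"offset":[-0.00086,0.0272,0],"hand":-1},{"dr":[0,0,0.16],"offset":[-0.00342,0.0543,0],"hand":-1},{"dr":[0,0,0.16],"offset":[-0.00342,0.0543,0],"hand":-1}]'

```text
time_s: 10.85
eef_pos: [645.9, 56.9, 222.2]
ee_rot: [-0.0, 0.757, 0.654, -0.001]
force: [-7.4, -3.6, 5.4]
grip_width: 0.128
grip_force: 59.2
```

```bash
python3 - <<'E'
from h import *
a=1.809-.377
need((639.3+52*np.cos(a),5.6+52*np.sin(a),219),a);print(ctrl.sense()["wrist_torque"])
E
```

```text
t 10.85 tcp [645.9  56.9 222.2] psi 1.425 off [0.003 0.005 0.027] drz -0.009 F [-7.4 -3.6  5.4] q [-0.09  0.59  1.04 -0.    1.51  0.05] rot [-0.     0.757  0.654 -0.001] grip [ 0.13 59.19]
[-0.51328763  1.32384169 -0.08599328]
```

Emit:
arm_command --increments '[{"dr":[0,0,0.16],"offset":[-0.00342,0.0543,0],"hand":-1},{"dr":[0,0,0.16],"offset":[-0.00342,0.0543,0],"hand":-1},{"dr":[0,0,0.16],"offset":[-0.00342,0.0543,0],"hand":-1},{"dr":[0,0,0.16],"offset":[-0.00342,0.0543,0],"hand":-1},{"dr":[0,0,0.16],"offset":[-0.00342,0.0543,0],"hand":-1},{"dr":[0,0,0.16],"offset":[-0.00342,0.0543,0],"hand":-1},{"dr":[0,0,0.16],"offset":[-0.00342,0.0543,0],"hand":-1},{"dr":[0,0,0.16],"offset":[-0.00342,0.0543,0],"hand":-1}]'

```text
time_s: 11.65
eef_pos: [684.1, 27.1, 222.2]
ee_rot: [-0.001, 0.978, 0.208, -0.004]
force: [-21.9, 0.4, 7.5]
grip_width: 0.128
grip_force: 59.7
```

```bash
python3 - <<'E'
from h import *
a=1.809-.377-8*.12566
need((639.3+52*np.cos(a),5.6+52*np.sin(a),219),a);print(ctrl.sense()["wrist_torque"])
E
```

```text
t 11.65 tcp [684.1  27.1 222.2] psi 0.419 off [0.019 0.008 0.026] drz -0.009 F [-21.9   0.4   7.5] q [-0.13  0.69  0.88 -0.    1.58  1.02] rot [-0.001  0.978  0.208 -0.004] grip [ 0.13 59.71]
[ 0.08182427  3.6244419  -0.16551533]
```

Emit:
arm_command --increments '[{"dr":[0,0,0.16],"offset":[-0.0185,0.0473,0],"hand":-1},{"dr":[0,0,0.16],"offset":[-0.00342,0.0543,0],"hand":-1},{"dr":[0,0,0.16],"offset":[-0.00342,0.0543,0],"hand":-1},{"dr":[0,0,0.16],"offset":[-0.00342,0.0543,0],"hand":-1},{"dr":[0,0,0.16],"offset":[-0.00342,0.0543,0],"hand":-1},{"dr":[0,0,0.16],"offset":[-0.00342,0.0543,0],"hand":-1}]'

```text
time_s: 12.25
eef_pos: [685.2, -8.9, 222.2]
ee_rot: [-0.002, 0.986, -0.166, -0.002]
force: [-9.9, 10.4, 5.7]
grip_width: 0.132
grip_force: 59.4
```

Emit:
arm_command --increments '[{"dr":[0,0,0.16],"offset":[-0.00342,0.0543,0],"hand":-1},{"dr":[0,0,0.16],"offset":[-0.00342,0.0543,0],"hand":-1},{"dr":[0,0,0.16],"offset":[-0.00342,0.0543,0],"hand":-1},{"dr":[0,0,0.16],"offset":[-0.00342,0.0543,0],"hand":-1},{"dr":[0,0,0.16],"offset":[-0.00342,0.0543,0],"hand":-1},{"dr":[0,0,0.16],"offset":[-0.00342,0.0543,0],"hand":-1}]'

```text
time_s: 12.85
eef_pos: [661.3, -36.6, 222.2]
ee_rot: [-0.003, 0.856, -0.517, -0.001]
force: [-1.4, 16.3, 5.2]
grip_width: 0.133
grip_force: 59.2
```

```bash
python3 - <<'E'
from h import *
a=1.809-23*.12566
need((637.3+52*np.cos(a),5.6+52*np.sin(a),219),a);print(a,ctrl.sense()["wrist_torque"])
E
```

```text
t 12.85 tcp [661.3 -36.6 222.2] psi -1.086 off [0.029 0.011 0.027] drz -0.006 F [-1.4 16.3  5.2] q [-0.23  0.62  0.99  0.01  1.53  2.42] rot [-0.003  0.856 -0.517 -0.001] grip [ 0.13 59.17]
-1.08118 [2.81520559 0.37759019 0.04387116]
```

Emit:
arm_command --increments '[{"dr":[0,0,0],"offset":[0,0,0],"hand":1},{"dr":[0,0,0],"offset":[0,0,0],"hand":1},{"dr":[0,0,0],"offset":[0,0,0],"hand":1},{"dr":[0,0,0],"offset":[0,0,0],"hand":1},{"dr":[0,0,0],"offset":[0,0,-0.2],"hand":1},{"dr":[0,0,0],"offset":[0,0,-0.25],"hand":1}]'

```text
time_s: 13.45
eef_pos: [661.3, -40.4, 274.6]
ee_rot: [0.0, 0.857, -0.515, -0.001]
force: [0.3, 0.2, 0.5]
grip_width: 0.998
grip_force: 0.0
```

Emit:
arm_command --increments '[{"dr":[0,0,-0.1818],"offset":[0,0,0],"hand":1},{"dr":[0,0,-0.1818],"offset":[0,0,0],"hand":1},{"dr":[0,0,-0.1818],"offset":[0,0,0],"hand":1},{"dr":[0,0,-0.1818],"offset":[0,0,0],"hand":1},{"dr":[0,0,-0.1818],"offset":[0,0,0],"hand":1},{"dr":[0,0,-0.1818],"offset":[0,0,0],"hand":1},{"dr":[0,0,-0.1818],"offset":[0,0,0],"hand":1},{"dr":[0,0,-0.1818],"offset":[0,0,0],"hand":1}]'

```text
time_s: 14.25
eef_pos: [661.7, -40.5, 275.2]
ee_rot: [0.0, 0.999, 0.033, 0.0]
force: [-0.2, -0.4, 0.3]
grip_width: 0.997
grip_force: 0.0
```

Emit:
arm_command --increments '[{"dr":[0,0,-0.1818],"offset":[0,0,0],"hand":1},{"dr":[0,0,-0.1818],"offset":[0,0,0],"hand":1},{"dr":[0,0,-0.1818],"offset":[0,0,0],"hand":1},{"dr":[0,0,-0.1818],"offset":[0,0,0],"hand":1},{"dr":[0,0,-0.1818],"offset":[0,0,0],"hand":1},{"dr":[0,0,-0.1818],"offset":[0,0,0],"hand":1},{"dr":[0,0,-0.1818],"offset":[0,0,0],"hand":1}]'

```text
time_s: 14.95
eef_pos: [661.7, -40.5, 275.2]
ee_rot: [0.0, 0.862, 0.508, -0.0]
force: [0.2, -0.2, -1.0]
grip_width: 1.0
grip_force: 0.0
```

Emit:
arm_command --increments '[{"dr":[0,0,-0.1818],"offset":[0,0,0],"hand":1},{"dr":[0,0,-0.1818],"offset":[0,0,0],"hand":1},{"dr":[0,0,-0.1818],"offset":[0,0,0],"hand":1},{"dr":[0,0,-0.1818],"offset":[0,0,0],"hand":1},{"dr":[0,0,-0.1818],"offset":[0,0,0],"hand":1},{"dr":[0,0,-0.1818],"offset":[0,0,0],"hand":1},{"dr":[0,0,-0.1818],"offset":[0,0,0],"hand":1},{"dr":[0,0,0],"offset":[0,0,0],"hand":1}]'

```text
time_s: 15.75
eef_pos: [661.7, -40.4, 275.1]
ee_rot: [-0.0, 0.515, 0.857, -0.0]
force: [0.4, -0.6, 0.1]
grip_width: 1.003
grip_force: 0.0
```

```bash
python3 - <<'E'
from h import *
need((662.4,-38.7,219),np.pi-1.086)
im=ctrl.capture("wrist");g=(im.max(2)<60).astype(np.uint8)
a,b=proj("wrist",(662.4,-38.7,251)),proj("wrist",(662.4,-38.7,215));print(a,b,proj("wrist",(638.2,7.3,217)))
cv2.imwrite("pics/w4.png",im[:,:,::-1])
E
```

```text
t 15.75 tcp [661.7 -40.4 275.1] psi 2.059 off [0.01  0.012 0.468] drz 0.005 F [ 0.4 -0.6  0.1] q [-0.24  0.62  0.87 -0.    1.66 -0.73] rot [-0.     0.515  0.857 -0.   ] grip [1. 0.]
[330.42886814 271.56373815] [330.02062179 251.08517449] [330.27095813 167.13927191]
```

Emit:
arm_command --increments '[{"dr":[0,0,0],"offset":[0.01,0.012,0.3],"hand":1},{"dr":[0,0,0],"offset":[0,0,0.16],"hand":1},{"dr":[0,0,0],"offset":[0,0,0],"hand":-1},{"dr":[0,0,0],"offset":[0,0,0],"hand":-1},{"dr":[0,0,0],"offset":[0,0,0],"hand":-1},{"dr":[0,0,0],"offset":[0,0,0],"hand":-1},{"dr":[0,0,0],"offset":[0,0,0],"hand":-1},{"dr":[0,0,0],"offset":[0,0,0],"hand":-1}]'

```text
time_s: 16.6
eef_pos: [662.6, -38.7, 221.1]
ee_rot: [0.001, 0.516, 0.857, 0.0]
force: [-1.0, -0.1, 4.0]
grip_width: 0.136
grip_force: 58.7
```

Emit:
arm_command --increments '[{"dr":[0,0,0.08],"offset":[0.00086,-0.0272,0],"hand":-1},{"dr":[0,0,0.08],"offset":[0.00086,-0.0272,0],"hand":-1},{"dr":[0,0,0.16],"offset":[0.00342,-0.0543,0],"hand":-1},{"dr":[0,0,0.16],"offset":[0.00342,-0.0543,0],"hand":-1},{"dr":[0,0,0.16],"offset":[0.00342,-0.0543,0],"hand":-1},{"dr":[0,0,0.16],"offset":[0.00342,-0.0543,0],"hand":-1}]'

```text
time_s: 17.2
eef_pos: [631.2, -44.2, 221.1]
ee_rot: [0.001, 0.757, 0.654, 0.001]
force: [1.6, 1.0, 4.8]
grip_width: 0.131
grip_force: 58.9
```

```bash
python3 - <<'E'
from h import *
a=-1.086-5*.12566
need((638.2+52*np.cos(a),7.3+52*np.sin(a),219),a+np.pi);print(ctrl.sense()["wrist_torque"])
E
```

```text
t 17.2 tcp [631.2 -44.2 221.1] psi 1.425 off [ 0.    -0.004  0.018] drz -0.003 F [1.6 1.  4.8] q [-0.25  0.55  1.11  0.    1.48 -0.11] rot [0.001 0.757 0.654 0.001] grip [ 0.13 58.86]
[ 0.14403017 -0.27765421  0.24273939]
```

Emit:
arm_command --increments '[{"dr":[0,0,0.16],"offset":[0.00342,-0.0543,0],"hand":-1},{"dr":[0,0,0.16],"offset":[0.00342,-0.0543,0],"hand":-1},{"dr":[0,0,0.16],"offset":[0.00342,-0.0543,0],"hand":-1},{"dr":[0,0,0.16],"offset":[0.00342,-0.0543,0],"hand":-1},{"dr":[0,0,0.16],"offset":[0.00342,-0.0543,0],"hand":-1},{"dr":[0,0,0.16],"offset":[0.00342,-0.0543,0],"hand":-1}]'

```text
time_s: 17.8
eef_pos: [597.7, -25.5, 221.1]
ee_rot: [0.001, 0.944, 0.329, 0.001]
force: [1.3, -1.4, 4.2]
grip_width: 0.135
grip_force: 58.9
```

Emit:
arm_command --increments '[{"dr":[0,0,0.16],"offset":[0.00342,-0.0543,0],"hand":-1},{"dr":[0,0,0.16],"offset":[0.00342,-0.0543,0],"hand":-1},{"dr":[0,0,0.16],"offset":[0.00342,-0.0543,0],"hand":-1},{"dr":[0,0,0.16],"offset":[0.00342,-0.0543,0],"hand":-1},{"dr":[0,0,0.16],"offset":[0.00342,-0.0543,0],"hand":-1},{"dr":[0,0,0.16],"offset":[0.00342,-0.0543,0],"hand":-1}]'

```text
time_s: 18.4
eef_pos: [586.0, 11.3, 221.1]
ee_rot: [0.001, 0.999, -0.042, 0.0]
force: [-2.7, -0.8, 6.2]
grip_width: 0.133
grip_force: 59.0
```

Emit:
arm_command --increments '[{"dr":[0,0,0.16],"offset":[0.00342,-0.0543,0],"hand":-1},{"dr":[0,0,0.16],"offset":[0.00342,-0.0543,0],"hand":-1},{"dr":[0,0,0.16],"offset":[0.00342,-0.0543,0],"hand":-1},{"dr":[0,0,0.16],"offset":[0.00342,-0.0543,0],"hand":-1},{"dr":[0,0,0.16],"offset":[0.00342,-0.0543,0],"hand":-1},{"dr":[0,0,0.16],"offset":[0.00342,-0.0543,0],"hand":-1},{"dr":[0,0,0.16],"offset":[0.00342,-0.0543,0],"hand":-1}]'

```text
time_s: 19.1
eef_pos: [608.0, 50.3, 221.1]
ee_rot: [-0.0, 0.886, -0.463, 0.0]
force: [-3.4, -0.1, 5.9]
grip_width: 0.134
grip_force: 59.1
```

```bash
python3 - <<'E'
from h import *
a=-1.086-24*.12566
need((638.2+52*np.cos(a),7.3+52*np.sin(a),219),a+np.pi);print(a%6.2832,ctrl.sense()["wrist_torque"])
E
```

```text
t 19.1 tcp [608.   50.3 221.1] psi -0.963 off [ 0.005 -0.001  0.017] drz -0.003 F [-3.4 -0.1  5.9] q [-0.11  0.5   1.19  0.    1.45  2.42] rot [-0.     0.886 -0.463  0.   ] grip [ 0.13 59.06]
2.1813599999999997 [-0.10286335  0.57776875  0.16773035]
```

Emit:
arm_command --increments '[{"dr":[0,0,0],"offset":[0,0,0],"hand":1},{"dr":[0,0,0],"offset":[0,0,0],"hand":1},{"dr":[0,0,0],"offset":[0,0,0],"hand":1},{"dr":[0,0,0],"offset":[0,0,0],"hand":1},{"dr":[0,0,0],"offset":[0,0,-0.2],"hand":1},{"dr":[0,0,0],"offset":[0,0,-0.3],"hand":1}]'

```text
time_s: 19.7
eef_pos: [607.3, 49.8, 278.9]
ee_rot: [0.001, 0.888, -0.46, -0.002]
force: [0.4, -0.6, -1.0]
grip_width: 0.999
grip_force: 0.0
```

```bash
python3 - <<'E'
from h import *
from scipy.spatial.transform import Rotation as Ro
s,p,psi=st();c=ctrl.camera_info("wrist")
q=s["ee_rot"];Rt=Ro.from_quat([q[1],q[2],q[3],q[0]]).as_matrix()
Rc=np.array(c["R"]);o=-Rc.T@c["t"]
print("p",p,"cam in tool",(Rt.T@(o-p)).round(1),"\naxes",(Rt.T@Rc.T).round(3).tolist(),"K",np.round(c["K"],1).tolist())
need(p,-1.03)
ct=Rt.T@(o-p);A=Rt.T@Rc.T
# candidate: tool x level-forward dir az, tilt about tool y so that z tips forward
for el in (30,35,40):
  for az in (-.165,.3,-.6):
    # camera optical axis desired direction
    e=np.radians(el);d=np.array([np.cos(az)*np.cos(e),np.sin(az)*np.cos(e),-np.sin(e)])
    xc=np.array([np.sin(az),-np.cos(az),0]);RcT=np.c_[xc,np.cross(d,xc),d]  # cols cam x,y,z in world
    cam=np.array([638,7,88])-260*d
    R=RcT@A.T;tcp=cam-R@ct
    print(el,az,"cam",cam.round(),"tcp",tcp.round(),"tool z",R[:,2].round(2),"base",(tcp-220*R[:,2]).round())
E
```

```text
p [607.28087849  49.82343128 278.89458987] cam in tool [  75.9    0.3 -167.9] 
axes [[0.001, -0.956, -0.295], [1.0, 0.001, 0.0], [0.0, -0.295, 0.956]] K [[381.7, 0.0, 327.6], [0.0, 381.7, 246.5], [0.0, 0.0, 1.0]]
t 19.7 tcp [607.3  49.8 278.9] psi -0.957 off [0. 0. 0.] drz 0.093 F [ 0.4 -0.6 -1. ] q [-0.11  0.48  1.08 -0.    1.59  2.42] rot [ 0.001  0.888 -0.46  -0.002] grip [1. 0.]
30 -0.165 cam [416.  44. 218.] tcp [561.  20. 107.] tool z [ 0.96 -0.16 -0.22] base [349.  55. 156.]
30 0.3 cam [423. -60. 218.] tcp [563. -16. 107.] tool z [ 0.93  0.29 -0.22] base [358. -79. 156.]
30 -0.6 cam [452. 134. 218.] tcp [574.  51. 107.] tool z [ 0.8  -0.55 -0.22] base [397. 173. 156.]
35 -0.165 cam [428.  42. 237.] tcp [563.  20. 113.] tool z [ 0.94 -0.16 -0.31] base [356.  54. 181.]
35 0.3 cam [435. -56. 237.] tcp [565. -15. 113.] tool z [ 0.91  0.28 -0.31] base [365. -77. 181.]
35 -0.6 cam [462. 127. 237.] tcp [575.  50. 113.] tool z [ 0.79 -0.54 -0.31] base [402. 169. 181.]
40 -0.165 cam [442.  40. 255.] tcp [565.  19. 120.] tool z [ 0.91 -0.15 -0.39] base [365.  53. 205.]
40 0.3 cam [448. -52. 255.] tcp [567. -15. 120.] tool z [ 0.88  0.27 -0.39] base [374. -74. 205.]
40 -0.6 cam [474. 119. 255.] tcp [577.  49. 120.] tool z [ 0.76 -0.52 -0.39] base [410. 163. 205.]
```

Emit:
arm_command --increments '[{"dr":[0,0,0],"offset":[-0.305,0,0],"hand":1},{"dr":[0,0,0],"offset":[-0.305,0,0],"hand":1},{"dr":[0,0,0],"offset":[-0.305,0,0],"hand":1},{"dr":[0,0,0],"offset":[-0.305,0,0],"hand":1}]'

```text
time_s: 20.1
eef_pos: [522.8, 170.6, 280.0]
ee_rot: [-0.0, 0.888, -0.461, 0.0]
force: [0.8, 0.0, 0.7]
grip_width: 0.998
grip_force: 0.0
```

Emit:
arm_command --increments '[{"dr":[0,0.159,0],"offset":[0,0,0],"hand":1},{"dr":[0,0.159,0],"offset":[0,0,0],"hand":1},{"dr":[0,0.159,0],"offset":[0,0,0],"hand":1},{"dr":[0,0.159,0],"offset":[0,0,0],"hand":1},{"dr":[0,0.159,0],"offset":[0,0,0],"hand":1},{"dr":[0,0.159,0],"offset":[0,0,0],"hand":1},{"dr":[0,0.159,0],"offset":[0,0,0],"hand":1}]'

```text
time_s: 20.8
eef_pos: [560.7, 110.6, 344.1]
ee_rot: [0.182, 0.849, -0.369, 0.333]
force: [-0.4, -0.5, 0.1]
grip_width: 0.998
grip_force: 0.0
```

Emit:
arm_command --increments '[{"dr":[0,0,0],"offset":[-0.29,0,0.244],"hand":1},{"dr":[0,0,0],"offset":[-0.29,0,0.244],"hand":1},{"dr":[0,0,0],"offset":[-0.29,0,0.244],"hand":1},{"dr":[0,0,0],"offset":[-0.29,0,0.244],"hand":1},{"dr":[0,0,0],"offset":[0,0,0],"hand":1}]'

```text
time_s: 21.3
eef_pos: [557.9, 80.4, 214.8]
ee_rot: [0.171, 0.881, -0.338, 0.285]
force: [-0.8, -0.7, -0.1]
grip_width: 0.998
grip_force: 0.0
```

```bash
python3 - <<'E'
from h import *
s=ctrl.sense();print(s["eef_pos"].round(1),s["joints"].round(2),s["time_s"])
P=[proj("wrist",(638.2,7.3,z)) for z in (76,84,98,106)]
im=ctrl.capture("wrist");cv2.imwrite("pics/full5.png",im[:,:,::-1])
print(np.round(P,1).tolist())
u,v=map(int,P[1]);x0=max(0,u-60);y0=max(0,v-45)
cv2.imwrite("pics/w5.png",cv2.resize(im[y0:y0+100,x0:x0+120,::-1],None,fx=6,fy=6,interpolation=2));print(x0,y0)
E
```

```text
[557.9  80.4 214.8] [ 0.22  0.31  1.65 -0.74  1.    2.88] 21.3
[[307.1, 215.3], [307.6, 211.4], [308.6, 204.2], [309.2, 199.8]]
247 166
```

View pics/w5.png

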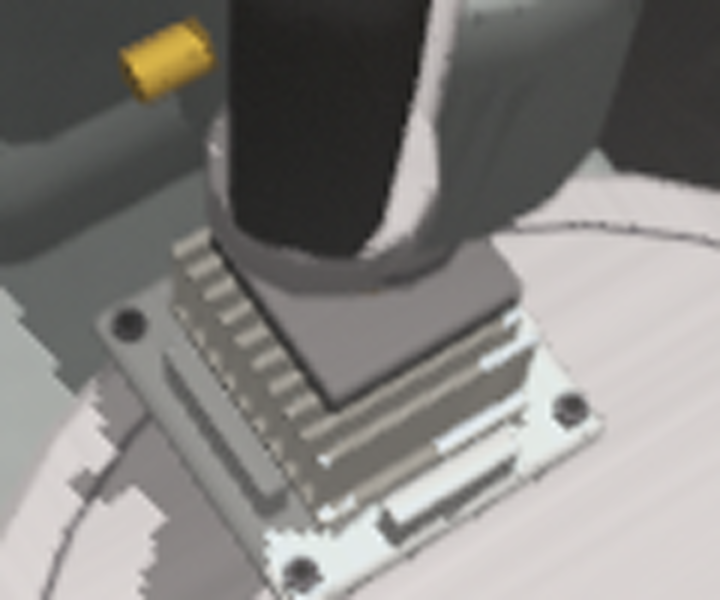

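The wrist view shows the pad low over the fins, nearest corner at full-image pixel (302,234). The view is too steep and joint 6 has run to its limit, so I'll untilt and look with the camera on the low side instead.

```bash
cat >> h.py <<'E'
from scipy.spatial.transform import Rotation as Ro
def rel(X,psi,tilt=0):
    "offset (tool units now) and rotvec (units) to a pose: tool-down with heading psi, then tilt about tool y"
    s=ctrl.sense();q=s["ee_rot"];Rt=Ro.from_quat([q[1],q[2],q[3],q[0]])
    D=Ro.from_matrix(np.array([[np.cos(psi),np.sin(psi),0],[np.sin(psi),-np.cos(psi),0],[0,0,-1]]).reshape(3,3))*Ro.from_rotvec([0,tilt,0])
    print("off",(Rt.inv().apply(np.array(X)-s["eef_pos"])/120).round(3),"dr",((Rt.inv()*D).as_rotvec()/(np.pi/4)).round(3),"tcp",s["eef_pos"].round(1),"q",s["joints"].round(2),"t",round(s["time_s"],2))
E
python3 - <<'E'
from h import *
rel((520,60,290),0.8)
E
```

```text
off [ 0.264  0.414 -0.509] dr [ 0.768 -0.567 -1.871] tcp [559.1  81.1 217.6] q [ 0.22  0.31  1.65 -0.74  1.    2.88] t 21.35
```

Emit:
arm_command --increments '[{"dr":[0,0,0],"offset":[0.132,0.207,-0.2545],"hand":1},{"dr":[0,0,0],"offset":[0.132,0.207,-0.2545],"hand":1},{"dr":[0.064,-0.0473,-0.156],"offset":[0,0,0],"hand":1},{"dr":[0.064,-0.0473,-0.156],"offset":[0,0,0],"hand":1},{"dr":[0.064,-0.0473,-0.156],"offset":[0,0,0],"hand":1},{"dr":[0.064,-0.0473,-0.156],"offset":[0,0,0],"hand":1},{"dr":[0.064,-0.0473,-0.156],"offset":[0,0,0],"hand":1},{"dr":[0.064,-0.0473,-0.156],"offset":[0,0,0],"hand":1}]'

```text
time_s: 22.15
eef_pos: [520.6, 61.0, 293.1]
ee_rot: [0.092, 0.983, 0.032, 0.159]
force: [-0.6, 0.0, 1.0]
grip_width: 1.002
grip_force: 0.0
```

Emit:
arm_command --increments '[{"dr":[0.064,-0.0473,-0.156],"offset":[0,0,0],"hand":1},{"dr":[0.064,-0.0473,-0.156],"offset":[0,0,0],"hand":1},{"dr":[0.064,-0.0473,-0.156],"offset":[0,0,0],"hand":1},{"dr":[0.064,-0.0473,-0.156],"offset":[0,0,0],"hand":1},{"dr":[0.064,-0.0473,-0.156],"offset":[0,0,0],"hand":1},{"dr":[0.064,-0.0473,-0.156],"offset":[0,0,0],"hand":1}]'

```text
time_s: 22.75
eef_pos: [520.7, 60.8, 292.8]
ee_rot: [0.0, 0.92, 0.393, 0.001]
force: [-0.3, -0.5, 0.3]
grip_width: 0.997
grip_force: 0.0
```

```bash
python3 - <<'E'
from h import *
rel((534,7,280),3.14159); rel((534,7,280),0.8)
E
```

```text
off [-0.247  0.39   0.107] dr [ 0.005  0.    -2.971] tcp [520.7  60.8 292.8] q [-0.11  0.26  1.34  0.    1.54  0.65] t 22.75
off [-0.247  0.39   0.107] dr [ 0.002 -0.003  0.01 ] tcp [520.7  60.8 292.8] q [-0.11  0.26  1.34  0.    1.54  0.65] t 22.75
```

Emit:
arm_command --increments '[{"dr":[0,0,0],"offset":[-0.124,0.195,0.05],"hand":1},{"dr":[0,0,0],"offset":[-0.124,0.195,0.05],"hand":1},{"dr":[0,0,-0.175],"offset":[0,0,0],"hand":1},{"dr":[0,0,-0.175],"offset":[0,0,0],"hand":1},{"dr":[0,0,-0.175],"offset":[0,0,0],"hand":1},{"dr":[0,0,-0.175],"offset":[0,0,0],"hand":1},{"dr":[0,0,-0.175],"offset":[0,0,0],"hand":1}]'

```text
time_s: 23.45
eef_pos: [533.7, 7.0, 280.6]
ee_rot: [0.002, 0.733, 0.68, 0.002]
force: [0.3, 0.1, 0.0]
grip_width: 0.998
grip_force: 0.0
```

Emit:
arm_command --increments '[{"dr":[0,0,-0.175],"offset":[0,0,0],"hand":1},{"dr":[0,0,-0.175],"offset":[0,0,0],"hand":1},{"dr":[0,0,-0.175],"offset":[0,0,0],"hand":1},{"dr":[0,0,-0.175],"offset":[0,0,0],"hand":1},{"dr":[0,0,-0.175],"offset":[0,0,0],"hand":1},{"dr":[0,0,-0.175],"offset":[0,0,0],"hand":1}]'

```text
time_s: 24.05
eef_pos: [533.7, 7.0, 280.6]
ee_rot: [0.002, 0.399, 0.917, 0.001]
force: [-0.9, 0.2, 0.0]
grip_width: 1.002
grip_force: 0.0
```

Emit:
arm_command --increments '[{"dr":[0,0,-0.175],"offset":[0,0,0],"hand":1},{"dr":[0,0,-0.175],"offset":[0,0,0],"hand":1},{"dr":[0,0,-0.175],"offset":[0,0,0],"hand":1},{"dr":[0,0,-0.175],"offset":[0,0,0],"hand":1},{"dr":[0,0,-0.175],"offset":[0,0,0],"hand":1},{"dr":[0,0,-0.175],"offset":[0,0,0],"hand":1}]'

```text
time_s: 24.65
eef_pos: [533.7, 7.0, 280.6]
ee_rot: [0.002, -0.002, 1.0, -0.0]
force: [-0.0, 0.1, -0.6]
grip_width: 0.996
grip_force: 0.0
```

Emit:
arm_command --increments '[{"dr":[0,-0.167,0],"offset":[0,0,0],"hand":1},{"dr":[0,-0.167,0],"offset":[0,0,0],"hand":1},{"dr":[0,-0.167,0],"offset":[0,0,0],"hand":1},{"dr":[0,-0.167,0],"offset":[0,0,0],"hand":1},{"dr":[0,0,0],"offset":[0.194,0,0.337],"hand":1},{"dr":[0,0,0],"offset":[0.194,0,0.337],"hand":1},{"dr":[0,0,0],"offset":[0.194,0,0.337],"hand":1},{"dr":[0,0,0],"offset":[0,0,0],"hand":1}]'

```text
time_s: 25.45
eef_pos: [531.9, 7.8, 135.0]
ee_rot: [0.257, 0.001, 0.967, 0.001]
force: [-0.0, -0.2, 1.6]
grip_width: 1.004
grip_force: 0.0
```

```bash
cat > look.py <<'E'
from h import *
import sys
s=ctrl.sense();print(s["eef_pos"].round(1),s["joints"].round(2),s["time_s"])
P=[proj("wrist",(638.2,7.3,z)) for z in (76,84,98,106)]
im=ctrl.capture("wrist")
print(np.round(P,1).tolist())
u,v=map(int,P[1]);x0=max(0,u-60);y0=min(380,max(0,v-50))
r=im[y0:y0+100,x0:x0+120,::-1]
cv2.imwrite(sys.argv[1],cv2.resize(r,None,fx=6,fy=6,interpolation=2)[::-1,::-1]);np.save("l.npy",im);print(x0,y0)
E
python3 look.py pics/w6.png
```

```text
[531.9   7.8 135. ] [-0.28  0.16  2.01  0.3   0.49 -2.08] 25.45
[[327.7, 312.8], [327.7, 321.5], [327.8, 337.7], [327.8, 347.5]]
267 271
```

View pics/w6.png

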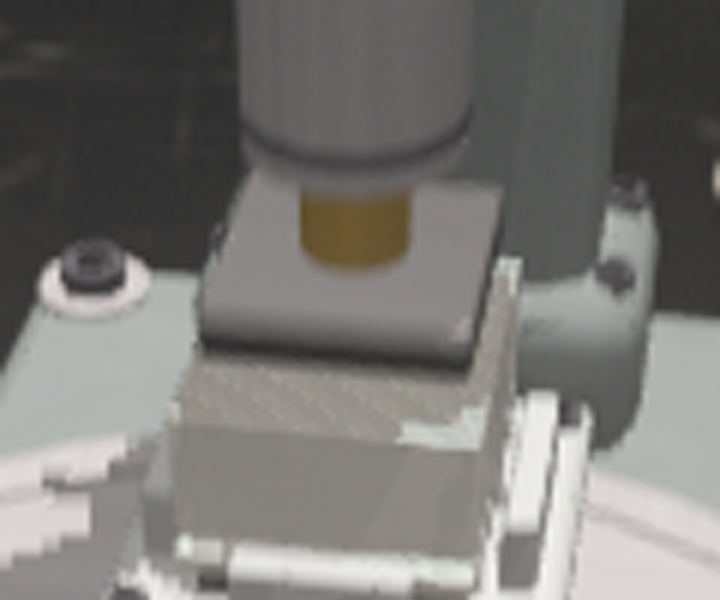

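The view is clear. In the flipped 6x crop at the axis column (355), the ram's front rim is at row 197, the stem meets the pad at 270, the pad's lower front edge is at 357 and the sink's top front edge at 432. I'll turn these into heights.

```bash
cat > hz.py <<'E'
from h import *
def z_at(vc,back,y0,u=327.8):
    c=ctrl.camera_info("wrist");R=np.array(c["R"]);o=-R.T@c["t"];v=y0+100-vc/6
    d=R.T@np.linalg.inv(c["K"])@[u,v,1.];t=(638.2-back-o[0])/d[0];return (o+t*d)[2]
E
python3 - <<'E'
from hz import *
for n,vc,b in [("ram",197,14),("padtop",270,6.6),("padbot",357,17.2),("sinktop20",432,20.3),("sinktop23",432,23.3)]:
    print(n,[round(z_at(vc+k,b,271),1) for k in(-6,0,6)])
E
```

```text
ram [np.float64(112.5), np.float64(111.7), np.float64(111.0)]
padtop [np.float64(98.4), np.float64(97.6), np.float64(96.7)]
padbot [np.float64(92.7), np.float64(91.9), np.float64(91.0)]
sinktop20 [np.float64(83.9), np.float64(83.0), np.float64(82.1)]
sinktop23 [np.float64(86.0), np.float64(85.1), np.float64(84.2)]
```

Emit:
arm_command --increments '[{"dr":[0,0,0],"offset":[-0.194,0,-0.337],"hand":1},{"dr":[0,0,0],"offset":[-0.194,0,-0.337],"hand":1},{"dr":[0,0,0],"offset":[-0.194,0,-0.337],"hand":1},{"dr":[0,0.167,0],"offset":[0,0,0],"hand":1},{"dr":[0,0.167,0],"offset":[0,0,0],"hand":1},{"dr":[0,0.167,0],"offset":[0,0,0],"hand":1},{"dr":[0,0.167,0],"offset":[0,0,0],"hand":1},{"dr":[0,0,0],"offset":[0,0,0],"hand":1}]'

```text
time_s: 26.3
eef_pos: [535.1, 6.2, 281.3]
ee_rot: [0.002, 0.002, 1.0, -0.001]
force: [0.7, -0.8, 0.0]
grip_width: 1.0
grip_force: 0.0
```

```bash
python3 - <<'E'
from h import *
im=np.load("l.npy").astype(int)
for v in range(306,346):print(v,im[v,325:331].mean(0).round().astype(int).tolist(),end="; ")
print();rel((608.4,49.9,280),2.181)
E
```

```text
306 [152, 149, 141]; 307 [150, 146, 138]; 308 [124, 120, 113]; 309 [97, 94, 90]; 310 [67, 65, 63]; 311 [53, 52, 50]; 312 [60, 59, 57]; 313 [79, 77, 76]; 314 [94, 91, 90]; 315 [107, 104, 103]; 316 [120, 115, 115]; 317 [130, 126, 124]; 318 [138, 134, 133]; 319 [142, 138, 137]; 320 [142, 138, 137]; 321 [142, 137, 136]; 322 [141, 136, 136]; 323 [141, 136, 135]; 324 [134, 127, 123]; 325 [124, 114, 102]; 326 [114, 100, 77]; 327 [105, 87, 50]; 328 [106, 86, 49]; 329 [106, 86, 49]; 330 [105, 86, 48]; 331 [105, 86, 48]; 332 [105, 86, 48]; 333 [104, 85, 47]; 334 [104, 86, 47]; 335 [105, 86, 47]; 336 [104, 87, 55]; 337 [104, 91, 72]; 338 [104, 96, 86]; 339 [104, 99, 96]; 340 [102, 99, 98]; 341 [92, 89, 89]; 342 [81, 79, 79]; 343 [72, 70, 71]; 344 [78, 75, 76]; 345 [89, 86, 86]; 
off [-0.61   0.366  0.013] dr [1.000e-03 5.000e-03 1.218e+00] tcp [535.1   6.2 281.3] q [-0.21  0.29  1.33 -0.    1.52 -1.77] t 26.3
```

Emit:
arm_command --increments '[{"dr":[0,0,0],"offset":[-0.203,0.122,0.004],"hand":1},{"dr":[0,0,0],"offset":[-0.203,0.122,0.004],"hand":1},{"dr":[0,0,0],"offset":[-0.204,0.122,0.004],"hand":1},{"dr":[0,0,0.174],"offset":[0,0,0],"hand":1},{"dr":[0,0,0.174],"offset":[0,0,0],"hand":1},{"dr":[0,0,0.174],"offset":[0,0,0],"hand":1},{"dr":[0,0,0.174],"offset":[0,0,0],"hand":1}]'

```text
time_s: 27.0
eef_pos: [606.6, 50.2, 280.9]
ee_rot: [0.004, 0.275, 0.962, 0.001]
force: [-0.1, -1.0, 1.0]
grip_width: 0.999
grip_force: 0.0
```

Emit:
arm_command --increments '[{"dr":[0,0,0.174],"offset":[0,0,0],"hand":1},{"dr":[0,0,0.174],"offset":[0,0,0],"hand":1},{"dr":[0,0,0.174],"offset":[0,0,0],"hand":1},{"dr":[0,0,0],"offset":[0,0,0],"hand":1}]'

```text
time_s: 27.4
eef_pos: [606.6, 50.2, 280.5]
ee_rot: [0.004, 0.462, 0.887, 0.002]
force: [0.2, 0.4, -0.4]
grip_width: 1.001
grip_force: 0.0
```

```bash
python3 - <<'E'
from h import *
rel((608.4,49.9,219),2.181)
E
```

```text
off [-0.009  0.008  0.513] dr [ 0.008  0.006 -0.001] tcp [606.6  50.2 280.5] q [-0.11  0.47  1.09  0.    1.58 -0.72] t 27.4
```

Emit:
arm_command --increments '[{"dr":[0.008,0.006,0],"offset":[-0.009,0.008,0.3],"hand":1},{"dr":[0,0,0],"offset":[0,0,0.205],"hand":1},{"dr":[0,0,0],"offset":[0,0,0],"hand":-1},{"dr":[0,0,0],"offset":[0,0,0],"hand":-1},{"dr":[0,0,0],"offset":[0,0,0],"hand":-1},{"dr":[0,0,0],"offset":[0,0,0],"hand":-1},{"dr":[0,0,0],"offset":[0,0,0],"hand":-1},{"dr":[0,0,0],"offset":[0,0,0],"hand":-1}]'

```text
time_s: 28.2
eef_pos: [608.3, 50.0, 217.8]
ee_rot: [-0.002, 0.462, 0.887, -0.0]
force: [-0.7, 0.4, 6.0]
grip_width: 0.139
grip_force: 60.0
```

Emit:
arm_command --increments '[{"dr":[0,0,0.08],"offset":[-0.00086,0.0272,0],"hand":-1},{"dr":[0,0,0.08],"offset":[-0.00086,0.0272,0],"hand":-1},{"dr":[0,0,0.16],"offset":[-0.00342,0.0543,0],"hand":-1},{"dr":[0,0,0.16],"offset":[-0.00342,0.0543,0],"hand":-1},{"dr":[0,0,0.16],"offset":[-0.00342,0.0543,0],"hand":-1},{"dr":[0,0,0.16],"offset":[-0.00342,0.0543,0],"hand":-1}]'

```text
time_s: 28.8
eef_pos: [639.0, 59.4, 217.8]
ee_rot: [-0.002, 0.715, 0.699, -0.001]
force: [-3.0, -2.6, 8.0]
grip_width: 0.141
grip_force: 60.2
```

```bash
python3 - <<'E'
from h import *
a=2.181-5*.12566
need((638.2+52*np.cos(a),7.3+52*np.sin(a),219),a);print(ctrl.sense()["wrist_torque"])
E
```

```text
t 28.8 tcp [639.   59.4 217.8] psi 1.549 off [-0.001  0.001 -0.01 ] drz -0.005 F [-3.  -2.6  8. ] q [-0.09  0.58  1.07  0.    1.5  -0.07] rot [-0.002  0.715  0.699 -0.001] grip [ 0.14 60.18]
[-0.20731346  0.42547596  0.15311256]
```

15 more rows (20 in all this stroke, 144°).

Emit:
arm_command --increments '[{"dr":[0,0,0.16],"offset":[-0.00342,0.0543,0],"hand":-1},{"dr":[0,0,0.16],"offset":[-0.00342,0.0543,0],"hand":-1},{"dr":[0,0,0.16],"offset":[-0.00342,0.0543,0],"hand":-1},{"dr":[0,0,0.16],"offset":[-0.00342,0.0543,0],"hand":-1},{"dr":[0,0,0.16],"offset":[-0.00342,0.0543,0],"hand":-1},{"dr":[0,0,0.16],"offset":[-0.00342,0.0543,0],"hand":-1},{"dr":[0,0,0.16],"offset":[-0.00342,0.0543,0],"hand":-1}]'

```text
time_s: 29.5
eef_pos: [678.5, 40.0, 217.8]
ee_rot: [-0.001, 0.945, 0.328, -0.002]
force: [-4.4, 0.0, 9.2]
grip_width: 0.138
grip_force: 60.3
```

Emit:
arm_command --increments '[{"dr":[0,0,0.16],"offset":[-0.00342,0.0543,0],"hand":-1},{"dr":[0,0,0.16],"offset":[-0.00342,0.0543,0],"hand":-1},{"dr":[0,0,0.16],"offset":[-0.00342,0.0543,0],"hand":-1},{"dr":[0,0,0.16],"offset":[-0.00342,0.0543,0],"hand":-1},{"dr":[0,0,0.16],"offset":[-0.00342,0.0543,0],"hand":-1},{"dr":[0,0,0.16],"offset":[-0.00342,0.0543,0],"hand":-1},{"dr":[0,0,0.16],"offset":[-0.00342,0.0543,0],"hand":-1},{"dr":[0,0,0.16],"offset":[-0.00342,0.0543,0],"hand":-1}]'

```text
time_s: 30.3
eef_pos: [687.2, -8.9, 217.9]
ee_rot: [-0.001, 0.986, -0.167, -0.002]
force: [-1.4, 4.5, 8.2]
grip_width: 0.142
grip_force: 60.4
```

```bash
python3 - <<'E'
from h import *
a=2.181-20*.12566
need((638.2+52*np.cos(a),7.3+52*np.sin(a),219),a);print(a,ctrl.sense()["wrist_torque"])
E
```

```text
t 30.3 tcp [687.2  -8.9 217.9] psi -0.335 off [ 0.004  0.005 -0.009] drz -0.004 F [-1.4  4.5  8.2] q [-0.18  0.69  0.88  0.    1.57  1.72] rot [-0.001  0.986 -0.167 -0.002] grip [ 0.14 60.39]
-0.33219999999999983 [0.68785517 0.46750985 0.24915591]
```

Emit:
arm_command --increments '[{"dr":[0,0,0],"offset":[0,0,0],"hand":1},{"dr":[0,0,0],"offset":[0,0,0],"hand":1},{"dr":[0,0,0],"offset":[0,0,0],"hand":1},{"dr":[0,0,0],"offset":[0,0,0],"hand":1},{"dr":[0,0,0],"offset":[0,0,-0.25],"hand":1},{"dr":[0,0,0],"offset":[0,0,-0.27],"hand":1}]'

```text
time_s: 30.9
eef_pos: [686.9, -9.4, 278.1]
ee_rot: [-0.0, 0.986, -0.165, -0.005]
force: [1.0, 0.4, -0.5]
grip_width: 1.0
grip_force: 0.0
```

```bash
python3 - <<'E'
from h import *
rel((534,7,280),3.14159)
E
```

```text
off [-1.249  0.284 -0.004] dr [0.016 0.    3.579] tcp [686.9  -9.4 278.1] q [-0.18  0.69  0.73  0.    1.73  1.72] t 30.9
```

Emit:
arm_command --increments '[{"dr":[0,0,0],"offset":[-0.312,0.071,0],"hand":1},{"dr":[0,0,0],"offset":[-0.312,0.071,0],"hand":1},{"dr":[0,0,0],"offset":[-0.312,0.071,0],"hand":1},{"dr":[0,0,0],"offset":[-0.312,0.071,0],"hand":1},{"dr":[0,0,-0.177],"offset":[0,0,0],"hand":1},{"dr":[0,0,-0.177],"offset":[0,0,0],"hand":1},{"dr":[0,0,-0.177],"offset":[0,0,0],"hand":1},{"dr":[0,0,-0.177],"offset":[0,0,0],"hand":1}]'

```text
time_s: 31.7
eef_pos: [534.5, 7.0, 279.4]
ee_rot: [-0.001, 0.993, 0.115, -0.003]
force: [-0.3, -0.3, 0.4]
grip_width: 0.997
grip_force: 0.0
```

Emit:
arm_command --increments '[{"dr":[0,0,-0.177],"offset":[0,0,0],"hand":1},{"dr":[0,0,-0.177],"offset":[0,0,0],"hand":1},{"dr":[0,0,-0.177],"offset":[0,0,0],"hand":1},{"dr":[0,0,-0.177],"offset":[0,0,0],"hand":1},{"dr":[0,0,-0.177],"offset":[0,0,0],"hand":1},{"dr":[0,0,-0.177],"offset":[0,0,0],"hand":1},{"dr":[0,0,-0.177],"offset":[0,0,0],"hand":1}]'

```text
time_s: 32.4
eef_pos: [534.6, 7.0, 279.3]
ee_rot: [-0.002, 0.824, 0.566, -0.002]
force: [-0.0, 0.3, 0.8]
grip_width: 1.001
grip_force: 0.0
```

Emit:
arm_command --increments '[{"dr":[0,0,-0.177],"offset":[0,0,0],"hand":1},{"dr":[0,0,-0.177],"offset":[0,0,0],"hand":1},{"dr":[0,0,-0.177],"offset":[0,0,0],"hand":1},{"dr":[0,0,-0.177],"offset":[0,0,0],"hand":1},{"dr":[0,0,-0.177],"offset":[0,0,0],"hand":1},{"dr":[0,0,-0.177],"offset":[0,0,0],"hand":1},{"dr":[0,0,-0.177],"offset":[0,0,0],"hand":1}]'

```text
time_s: 33.1
eef_pos: [534.6, 7.0, 279.3]
ee_rot: [-0.003, 0.464, 0.886, -0.001]
force: [-0.3, -0.1, -0.0]
grip_width: 1.001
grip_force: 0.0
```

Emit:
arm_command --increments '[{"dr":[0,0,-0.177],"offset":[0,0,0],"hand":1},{"dr":[0,0,-0.177],"offset":[0,0,0],"hand":1},{"dr":[0,0,-0.177],"offset":[0,0,0],"hand":1},{"dr":[0,0,-0.177],"offset":[0,0,0],"hand":1},{"dr":[0,0,-0.177],"offset":[0,0,0],"hand":1},{"dr":[0,0,-0.177],"offset":[0,0,0],"hand":1},{"dr":[0,0,-0.177],"offset":[0,0,0],"hand":1}]'

```text
time_s: 33.8
eef_pos: [534.6, 7.0, 279.3]
ee_rot: [-0.003, -0.004, 1.0, 0.001]
force: [-0.6, 0.3, -0.2]
grip_width: 0.998
grip_force: 0.0
```

Emit:
arm_command --increments '[{"dr":[0,-0.167,0],"offset":[0,0,0],"hand":1},{"dr":[0,-0.167,0],"offset":[0,0,0],"hand":1},{"dr":[0,-0.167,0],"offset":[0,0,0],"hand":1},{"dr":[0,-0.167,0],"offset":[0,0,0],"hand":1},{"dr":[0,0,0],"offset":[0.194,0,0.337],"hand":1},{"dr":[0,0,0],"offset":[0.194,0,0.337],"hand":1},{"dr":[0,0,0],"offset":[0.194,0,0.337],"hand":1},{"dr":[0,0,0],"offset":[0,0,0],"hand":1}]'

```text
time_s: 34.6
eef_pos: [530.9, 8.0, 134.1]
ee_rot: [0.251, -0.001, 0.968, 0.002]
force: [-0.3, -0.3, -0.3]
grip_width: 1.004
grip_force: 0.0
```

```bash
python3 look.py pics/w7.png; python3 - <<'E'
from h import *
im=np.load("l.npy").astype(int)
for v in range(285,346):print(v,im[v,325:331].mean(0).round().astype(int).tolist(),end="; ")
E
```

```text
[530.9   8.  134.1] [-0.28  0.16  2.01  0.29  0.5  -2.08] 34.6
[[326.8, 316.1], [326.8, 324.9], [326.8, 341.1], [326.9, 350.8]]
266 274
285 [136, 133, 126]; 286 [136, 132, 126]; 287 [136, 132, 126]; 288 [135, 132, 125]; 289 [134, 131, 124]; 290 [134, 130, 124]; 291 [134, 131, 125]; 292 [135, 131, 124]; 293 [135, 131, 125]; 294 [135, 131, 125]; 295 [135, 131, 124]; 296 [135, 132, 124]; 297 [134, 131, 124]; 298 [135, 131, 124]; 299 [135, 131, 124]; 300 [135, 131, 125]; 301 [148, 144, 136]; 302 [150, 146, 139]; 303 [150, 147, 139]; 304 [139, 135, 128]; 305 [109, 106, 100]; 306 [88, 85, 81]; 307 [60, 59, 57]; 308 [61, 59, 58]; 309 [78, 76, 75]; 310 [92, 89, 88]; 311 [104, 101, 100]; 312 [120, 116, 115]; 313 [129, 125, 124]; 314 [137, 133, 132]; 315 [143, 138, 138]; 316 [144, 139, 138]; 317 [143, 138, 137]; 318 [142, 138, 137]; 319 [142, 137, 136]; 320 [137, 130, 127]; 321 [129, 120, 112]; 322 [119, 107, 90]; 323 [108, 90, 56]; 324 [106, 88, 53]; 325 [107, 88, 53]; 326 [106, 91, 65]; 327 [106, 94, 79]; 328 [105, 98, 90]; 329 [105, 101, 100]; 330 [99, 96, 96]; 331 [90, 86, 87]; 332 [79, 77, 77]; 333 [78, 76, 77]; 334 [87, 84, 85]; 335 [96, 93, 94]; 336 [104, 101, 100]; 337 [104, 101, 101]; 338 [104, 101, 100]; 339 [104, 101, 101]; 340 [104, 101, 101]; 341 [104, 100, 100]; 342 [104, 101, 101]; 343 [104, 100, 100]; 344 [104, 100, 100]; 345 [104, 100, 100];
```

The brass stem shows 4.3 px now against 11.3 px relaxed, and the ram moved 13.8 px for 11.2 mm. The spring is therefore compressed about 5.7 mm, so it needs about 1.3 mm more, or 17°. I'll regrip for that.

Emit:
arm_command --increments '[{"dr":[0,0,0],"offset":[-0.194,0,-0.337],"hand":1},{"dr":[0,0,0],"offset":[-0.194,0,-0.337],"hand":1},{"dr":[0,0,0],"offset":[-0.194,0,-0.337],"hand":1},{"dr":[0,0.167,0],"offset":[0,0,0],"hand":1},{"dr":[0,0.167,0],"offset":[0,0,0],"hand":1},{"dr":[0,0.167,0],"offset":[0,0,0],"hand":1},{"dr":[0,0.167,0],"offset":[0,0,0],"hand":1},{"dr":[0,0,0],"offset":[0,0,0],"hand":1}]'

```text
time_s: 35.45
eef_pos: [536.2, 6.5, 281.2]
ee_rot: [-0.003, -0.001, 1.0, -0.0]
force: [1.0, -0.9, -1.1]
grip_width: 1.003
grip_force: 0.0
```

```bash
python3 - <<'E'
from h import *
rel((687.3,-9.8,278),2.807)
E
```

```text
off [-1.259 -0.137  0.02 ] dr [-0.002 -0.007  0.428] tcp [536.2   6.5 281.2] q [-0.21  0.3   1.32 -0.    1.53 -1.78] t 35.45
```

Emit:
arm_command --increments '[{"dr":[0,0,0],"offset":[-0.315,-0.034,0],"hand":1},{"dr":[0,0,0],"offset":[-0.315,-0.034,0],"hand":1},{"dr":[0,0,0],"offset":[-0.315,-0.034,0],"hand":1},{"dr":[0,0,0],"offset":[-0.314,-0.035,0],"hand":1},{"dr":[0,0,0.143],"offset":[0,0,0],"hand":1},{"dr":[0,0,0.143],"offset":[0,0,0],"hand":1},{"dr":[0,0,0.142],"offset":[0,0,0],"hand":1},{"dr":[0,0,0],"offset":[0,0,0],"hand":1}]'

```text
time_s: 36.25
eef_pos: [685.6, -9.3, 281.3]
ee_rot: [-0.0, 0.167, 0.986, -0.0]
force: [0.1, -0.7, 1.1]
grip_width: 0.999
grip_force: 0.0
```

```bash
python3 - <<'E'
from h import *
rel((687.3,-9.8,219),2.807)
E
```

```text
off [-0.015  0.001  0.52 ] dr [-0.    -0.001 -0.001] tcp [685.6  -9.3 281.3] q [-0.18  0.68  0.74 -0.    1.72 -1.42] t 36.25
```

Emit:
arm_command --increments '[{"dr":[0,0,0],"offset":[-0.015,0.001,0.3],"hand":1},{"dr":[0,0,0],"offset":[0,0,0.21],"hand":1},{"dr":[0,0,0],"offset":[0,0,0],"hand":-1},{"dr":[0,0,0],"offset":[0,0,0],"hand":-1},{"dr":[0,0,0],"offset":[0,0,0],"hand":-1},{"dr":[0,0,0],"offset":[0,0,0],"hand":-1},{"dr":[0,0,0],"offset":[0,0,0],"hand":-1},{"dr":[0,0,0],"offset":[0,0,0],"hand":-1}]'

```text
time_s: 37.05
eef_pos: [687.3, -9.7, 218.5]
ee_rot: [-0.002, 0.166, 0.986, 0.0]
force: [0.1, -0.5, 5.4]
grip_width: 0.139
grip_force: 59.5
```

Emit:
arm_command --increments '[{"dr":[0,0,0.08],"offset":[0.00086,-0.0272,0],"hand":-1},{"dr":[0,0,0.14],"offset":[0.0026,-0.0476,0],"hand":-1},{"dr":[0,0,0.16],"offset":[0.00342,-0.0543,0],"hand":-1},{"dr":[0,0,0],"offset":[0,0,0],"hand":-1},{"dr":[0,0,0],"offset":[0,0,0],"hand":-1}]'

```text
time_s: 37.55
eef_pos: [680.0, -23.5, 218.5]
ee_rot: [-0.002, 0.311, 0.95, -0.0]
force: [-2.0, -0.2, 6.1]
grip_width: 0.14
grip_force: 59.6
```

```bash
python3 - <<'E'
from h import *
a=-.335-.298
need((638.2+52*np.cos(a),7.3+52*np.sin(a),219),a+np.pi)
E
```

```text
t 37.55 tcp [680.  -23.5 218.5] psi 2.51 off [-0.001  0.001 -0.005] drz 0.001 F [-2.  -0.2  6.1] q [-0.21  0.68  0.91 -0.    1.56 -1.14] rot [-0.002  0.311  0.95  -0.   ] grip [ 0.14 59.62]
```

Emit:
arm_command --increments '[{"dr":[0,0,0],"offset":[0,0,0],"hand":1},{"dr":[0,0,0],"offset":[0,0,0],"hand":1},{"dr":[0,0,0],"offset":[0,0,0],"hand":1},{"dr":[0,0,0],"offset":[0,0,0],"hand":1},{"dr":[0,0,0],"offset":[0,0,-0.25],"hand":1},{"dr":[0,0,0],"offset":[0,0,-0.27],"hand":1}]'

```text
time_s: 38.15
eef_pos: [679.8, -23.3, 279.4]
ee_rot: [-0.004, 0.311, 0.95, -0.001]
force: [-0.7, 0.2, 1.2]
grip_width: 1.0
grip_force: 0.0
```

```bash
python3 - <<'E'
from h import *
rel((534,7,280),3.14159)
E
```

```text
off [ 1.129 -0.515  0.006] dr [-0.001 -0.012 -0.805] tcp [679.8 -23.3 279.4] q [-0.21  0.67  0.76 -0.    1.72 -1.14] t 38.15
```

Now the same look again, to verify.

Emit:
arm_command --increments '[{"dr":[0,0,0],"offset":[0.282,-0.129,0],"hand":1},{"dr":[0,0,0],"offset":[0.282,-0.129,0],"hand":1},{"dr":[0,0,0],"offset":[0.282,-0.129,0],"hand":1},{"dr":[0,0,0],"offset":[0.283,-0.128,0],"hand":1},{"dr":[0,0,-0.161],"offset":[0,0,0],"hand":1},{"dr":[0,0,-0.161],"offset":[0,0,0],"hand":1},{"dr":[0,0,-0.161],"offset":[0,0,0],"hand":1},{"dr":[0,0,-0.161],"offset":[0,0,0],"hand":1}]'

```text
time_s: 38.95
eef_pos: [534.4, 6.9, 280.6]
ee_rot: [-0.003, 0.061, 0.998, 0.0]
force: [0.1, 0.6, -0.6]
grip_width: 0.998
grip_force: 0.0
```

Emit:
arm_command --increments '[{"dr":[0,-0.012,-0.161],"offset":[0,0,0],"hand":1},{"dr":[0,-0.167,0],"offset":[0,0,0],"hand":1},{"dr":[0,-0.167,0],"offset":[0,0,0],"hand":1},{"dr":[0,-0.167,0],"offset":[0,0,0],"hand":1},{"dr":[0,-0.167,0],"offset":[0,0,0],"hand":1}]'

```text
time_s: 39.45
eef_pos: [534.4, 6.8, 281.3]
ee_rot: [0.264, 0.0, 0.965, -0.0]
force: [1.3, 0.6, 0.6]
grip_width: 1.003
grip_force: 0.0
```

Emit:
arm_command --increments '[{"dr":[0,0,0],"offset":[0.194,0,0.337],"hand":1},{"dr":[0,0,0],"offset":[0.194,0,0.337],"hand":1},{"dr":[0,0,0],"offset":[0.194,0,0.337],"hand":1},{"dr":[0,0,0],"offset":[0,0,0],"hand":1}]'

```text
time_s: 39.85
eef_pos: [532.2, 7.8, 135.3]
ee_rot: [0.256, 0.001, 0.967, 0.002]
force: [-0.1, 0.2, 0.3]
grip_width: 1.0
grip_force: 0.0
```

```bash
python3 look.py pics/w8.png; python3 - <<'E'
from h import *
im=np.load("l.npy").astype(int)
for v in range(302,346):print(v,im[v,325:331].mean(0).round().astype(int).tolist(),end="; ")
E
```

```text
[532.2   7.8 135.3] [-0.28  0.16  2.01  0.3   0.49 -2.08] 39.85
[[327.4, 312.5], [327.5, 321.3], [327.5, 337.4], [327.6, 347.1]]
267 271
302 [94, 92, 87]; 303 [66, 64, 62]; 304 [56, 54, 53]; 305 [72, 70, 68]; 306 [87, 85, 84]; 307 [99, 96, 96]; 308 [115, 111, 111]; 309 [125, 121, 120]; 310 [134, 130, 129]; 311 [141, 136, 136]; 312 [143, 138, 138]; 313 [143, 138, 137]; 314 [142, 138, 137]; 315 [141, 137, 136]; 316 [138, 133, 129]; 317 [131, 122, 114]; 318 [122, 110, 96]; 319 [111, 94, 65]; 320 [106, 88, 52]; 321 [106, 90, 67]; 322 [106, 95, 81]; 323 [105, 99, 92]; 324 [105, 102, 101]; 325 [98, 95, 95]; 326 [88, 85, 85]; 327 [78, 76, 76]; 328 [78, 76, 76]; 329 [89, 86, 86]; 330 [98, 95, 95]; 331 [104, 101, 100]; 332 [104, 101, 101]; 333 [104, 101, 100]; 334 [104, 101, 100]; 335 [104, 101, 101]; 336 [104, 101, 100]; 337 [104, 100, 100]; 338 [104, 100, 100]; 339 [103, 100, 100]; 340 [104, 100, 100]; 341 [104, 100, 100]; 342 [104, 100, 100]; 343 [103, 100, 100]; 344 [103, 100, 100]; 345 [102, 100, 99];
```

View pics/w8.png

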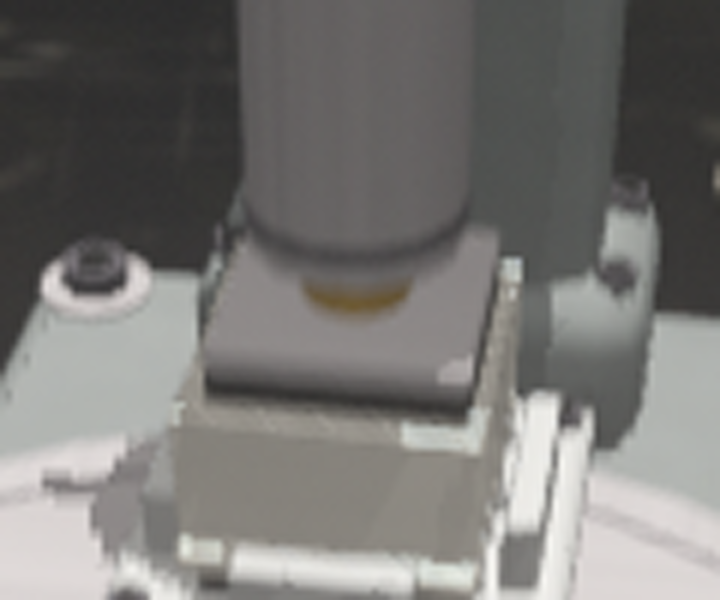

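The pad sits flat on the fins with a short brass crescent at about (357,295) in the crop. The visible stem gives 6.7–6.8 mm of compression out of 14 mm, about half. I'll retreat and hand in.

Emit:
arm_command --increments '[{"dr":[0,0,0],"offset":[-0.194,0,-0.337],"hand":1},{"dr":[0,0,0],"offset":[-0.194,0,-0.337],"hand":1},{"dr":[0,0,0],"offset":[-0.194,0,-0.337],"hand":1},{"dr":[0,0,0],"offset":[0,0,0],"hand":1},{"dr":[0,0,0],"offset":[0,0,0],"hand":1}]'

```text
time_s: 40.4
eef_pos: [534.9, 6.7, 284.2]
ee_rot: [0.263, 0.0, 0.965, -0.001]
force: [0.5, 0.4, -0.6]
grip_width: 0.996
grip_force: 0.0
```

```bash
python3 -c "
from rig import ctrl
print(ctrl.sense()['force'],ctrl.finish_job())"
```

```text
the job is handed in; nothing more can be done
[ 0.51219462  0.39334804 -0.57651485] None
```

The job is handed in at 40.4 s: by camera the table is at its second station, and the pad presses on the heat sink with the spring about half compressed (about 6.8 of 14 mm), with the arm clear of the press.

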